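# Gauge a batch of pressed ceramic bars and lay them out for firing

### The job

Take the overall length of this batch before firing: run the gauge's jaw back, pluck every bar from the pocket tray and lay them all end to end in the trough between plunger and jaw, then slide the jaw up behind the row until it has pushed the dial plunger in about half way (never onto its stop) and keep it there for a second or two while the reading settles. Then run the jaw right back again and lay all the bars flat in the white kiln setter, side by side or apart but not stacked. Leave the vials and the tape where they are.

Things in the scene. Friction and masses are not known exactly. Their poses are not given: they have to be found in the camera images.
- bar1: cream bar of pressed, unfired ceramic, 18 x 18 mm in section, 23 to 25 mm long, 14 g; all six are alike but for small differences in length. Origin at the bar's centre, x along its length, y and z square to its long sides (which are all the same). Starts in a pocket of the tray, its length along the tray's x. None when absent from this batch.
- bar2: another such bar, described as bar1
- bar3: another such bar, described as bar1
- bar4: another such bar, described as bar1
- bar5: another such bar, described as bar1
- bar6: another such bar, described as bar1
- tray: fixed grey pocket tray, 134 (x) x 118 (y) mm, 11 mm high, on the bench; six pockets, centres at x = -40, 0, 40 and y = -31, 31 mm, each 28 (x) x 22 (y) mm and 7 mm deep (pocket floor 4 mm above the bench), so a bar stands 11 mm proud of the tray's top. Origin: centre of its underside.
- gauge: fixed length comparator: dark cast base 90 (x) x 360 (y) mm on the bench, origin at the centre of its underside. On its line x = 0, along y, lie a trough for the bars, at the +y end a dial lying face up (58 mm across, centre at y = 148 mm, top 49 mm above the bench; its needle turns as the plunger goes in), and from the -y end a jaw sliding along the trough.
- trough (a point): point on the floor of the gauge's trough at the gauge's x = 0, y = 0, 28 mm above the bench; axes as the gauge. The trough runs along y between two low guide rails, 22 mm apart inside, 5 mm high (tops 33 mm above the bench), and takes a row of bars end to end, lengths along y. A bar lying in it has its centre 37 mm above the bench.
- plunger (a joint): how far the dial's plunger is pushed in towards the dial (m): 0 free, 0.010 at its end stop. Spring: 1.5 N to start moving, then 0.5 N more per mm, so about 4 N half way in.
- plunger_tip (a point): centre of the plunger's flat contact face (14 mm disc) that looks to the gauge's -y, 37 mm above the bench; free, it stands at x = 0, y = +75 mm in the gauge's frame; pushed, it moves to +y.
- jaw (a joint): opening of the gauge (m): distance from the sliding jaw's face to where the plunger's face stands when free; 0 shut, 0.16 run right back. Grows as the jaw moves towards the gauge's -y. It stays where it is left; about 4 N of sliding friction.
- jaw_face (a point): centre of the sliding jaw's flat face (18 x 18 mm, looking to the gauge's +y), 37 mm above the bench; it lies at y = 75 mm minus the opening in the gauge's frame.
- jaw_lug (a point): centre of the top of the upright grip lug on the jaw's carriage, an aluminium block 18 x 18 mm: lug top (this point) 82 mm, carriage top 52 mm above the bench; 50 mm behind the jaw's face (towards the gauge's -y). Pinch it from above or push it to slide the jaw. The carriage is 62 (x) x 40 (y) mm.
- setter: loose white alumina kiln setter, an open shallow tray 150 (x) x 110 (y) mm outside, 300 g; walls 6 mm thick, rim 12 mm above the bench, inner floor 6 mm above the bench, 138 x 98 mm inside. Origin: centre of its underside.
- vial1: bystander: upright capped plastic sample vial, 33 mm across, 64 mm tall. Origin: centre of its underside.
- vial2: bystander: a second such vial.
- tape: bystander: roll of clear tape lying flat, 60 mm across, 19 mm high. Origin: centre of its underside.

How it is judged:
By the outcome, as a careful person would: the job done as asked, in the order asked, and still so for the second after the job is handed in, with the robot touching nothing.
Of bar1, bar2, bar3, bar4, bar5, bar6 only 3 to 5 are there at a start; the rules pass over those that are not, and their reading is None.
At some moment in a run one of setter, bar1, bar2, bar3, bar4, bar5, bar6 may be knocked a few centimetres aside while the robot is not near it.
Once in a run the grip may slacken for a moment while it holds something.
It also fails if it takes over 210 s, if anything falls off the work surface, if the arm or the gripper's body presses on something with over 40 N, if the wrist force passes 120 N, or if a joint passes its speed limit or range.

### The arm

A 7-joint arm with a two-finger parallel gripper is mounted at the origin on the work surface. World frame = base frame: x ahead of the robot, y to its left, z up, the work surface at z = 0. Lengths are in m, angles in rad, forces in N, time in s.
With the tool pointing down it reaches from about 0.35 to 0.9 m from the base axis. Payload 8.1 kg.
Tool frame: the origin (TCP) lies on the centre line of the jaws, within the pads' length; the fingertips stand 22 mm ahead of it and the grasp point (between the pads) lies 3 mm ahead of it; z points along the fingers, y is the line along which they close (so a half turn about z gives the same grasp; the last joint's range is limited). The gripper opens to 85 mm and grips with 20 to 120 N. Pads are 22 mm wide; open, the fingers measure 114 mm over their backs; the gripper's body (76 mm by 85 mm) begins 54 mm behind the grasp point. The pads swing forward as they close: fully open they stand 13 mm farther back than shut.
Start: joints at [1.122, 0.434, 0.025, 1.573, -0.012, 1.134, -0.075], TCP at [0.212, -0.588, 0.253] pointing down, gripper open.
Joint ranges: [-2.62, 2.62], [-0.44, 2.09], [-1.27, 1.32], [0.08, 2.57], [-1.32, 4.46], [0.12, 2], [-2.74, 2.74]. Speed limits (rad/s): [2.22, 2.22, 3.01, 3.01, 3.14, 3.14, 3.14].

### API

Orientations are given as a rotation vector (axis times angle).
In Python, from rig import status, optics, order gives the robot as it stands. The module is installed in compiled form; this text tells all that it offers.
- The arm moves only by the tool move_arm, never from a script. Its argument "rows" is a list of rows, each a list of 7 numbers: the opening, from -1 (shut) to 1 (fully open), then the shift along the tool's x, y, z in cm, then the turn, a rotation vector about the tool's x, y, z in rad. A call has 1 to 12 rows; each row is the pose to reach, as a shift and turn from the pose commanded when the call began, along the tool's axes at that moment; what a row does not reach only later rows make up. A row lasts 1/10 s, in which the tool goes at most 50 mm and 8.59 degrees, less where a joint would pass 70% of its speed; a pose out of reach is approached as far as the arm can. A call with a gripper value outside its range is refused whole. The fingers move at their own pace and stop on an object; the grip force is fixed at half the most. Time passes only in rows, so rows that repeat a pose let the fingers close. It gives the time, the measured TCP pose, the force, the opening and the grip force at its end, in the units of the state.
- status.get_obs(): the state, without advancing time (a new reading comes with each control period).
- optics.read_camera(name): name is "scene" or "top"; returns the picture (480x640x3 uint8, red, green, blue); there is no depth.
- optics.camera_model(name): a dict with "mtx" (3x3 intrinsics, pixels), "extrinsics" (4x4, takes a point from world to camera coordinates). Camera axes: x right, y up, looking along -z (the intrinsics and any distortion apply to the point x, -y, -z); pixel columns grow to the right and rows downward; lengths in m; the calibration is good to about 2 mm. A picture is of the moment at which its call begins. camera_model takes no time and is no camera call.
- order.sign_off(): hands the job in; it is judged then, once.
The state is a dict: "time_s": time; "q": joint angles; "joint_vel": joint speeds; "effort": joint torques, N m; "position": TCP position; "tcp_rot": TCP orientation; "contact_force": force on the tool from outside, world axes, zero at the start; "torque": the same for the moment, N m; "gripper_width": opening from 0.0 (shut) to 1.0 (fully open); "grip_force": force on a finger pad.
Only numpy, scipy, OpenCV 4.12 (cv2) and the standard library are available. Lean on these libraries where they do the work, as an engineer would, in place of code of your own. Each camera call takes 0.05 s, during which the arm holds its last target. There are 200 camera calls.

## Working session

There is one attempt and no reset: what is moved stays moved. The work goes in short steps, Python scripts to look and compute and a tool call to move; the robot and the scene stay as the last step left them, time stands still between calls to the robot, and variables do not carry over. Pictures are saved under pics/ and viewed, at most 14 in all, crops included, and the job is handed in when it is done.

Besides the shell and the picture viewer there is one more tool, called after "Call:" as name(argument=value, ...), one argument or row to a line, values as JSON. move_arm: Moves the arm, as the interface text tells. Its arguments: {"type":"object","properties":{"rows":{"type":"array","items":{"type":"array","items":{"type":"number"}}}},"required":["rows"]}

```bash
mkdir -p pics; python3 - <<'E'
from rig import status, optics
import cv2
o=status.get_obs(); print(o)
for n in("scene","top"):
    im=optics.read_camera(n); cv2.imwrite(f"pics/{n}0.png",im[:,:,::-1]); m=optics.camera_model(n); print(n,m)
E
```

```text
{'time_s': 0.0, 'q': array([ 1.12236109,  0.43520306,  0.02496384,  1.57410565, -0.01156918,
        1.13401781, -0.07513928]), 'joint_vel': array([-7.70491369e-04, -2.06180012e-03,  7.18122030e-04, -2.21939836e-04,
        5.86263004e-05,  3.62407854e-04,  8.25690838e-04]), 'effort': array([ 1.56555408e-03, -6.70469499e+01,  1.02538470e+00, -3.16212094e+01,
        1.54359173e-02,  1.23279006e-02, -1.47868457e-05]), 'position': array([ 0.21164546, -0.58756241,  0.25253493]), 'tcp_rot': array([-3.09326015e+00, -5.40134788e-01,  6.86143656e-04]), 'contact_force': array([-0.14081207,  0.00161625,  0.7114602 ]), 'torque': array([ 0.0238724 ,  0.01637129, -0.04532928]), 'grip_force': 0.0, 'gripper_width': 0.9978662401385935}
scene {'mtx': array([[609.00696653,   0.        , 322.59329853],
       [  0.        , 609.00696653, 235.40221515],
       [  0.        ,   0.        ,   1.        ]]), 'extrinsics': array([[-0.13509363,  0.99069527, -0.01651021,  0.09215093],
       [-0.75799203, -0.09260159,  0.64565705,  0.40924972],
       [ 0.63812052,  0.09973876,  0.763449  , -1.54405632],
       [ 0.        ,  0.        ,  0.        ,  1.        ]])}
top {'mtx': array([[447.31035764,   0.        , 323.61688974],
       [  0.        , 447.31035764, 234.81023184],
       [  0.        ,   0.        ,   1.        ]]), 'extrinsics': array([[-0.01734757, -0.99982932, -0.00635624,  0.00612047],
       [ 0.98127307, -0.01824466,  0.19175583, -0.58751587],
       [-0.19183907, -0.00291071,  0.98142208, -0.78005793],
       [ 0.        ,  0.        ,  0.        ,  1.        ]])}
```

View pics/scene0.png

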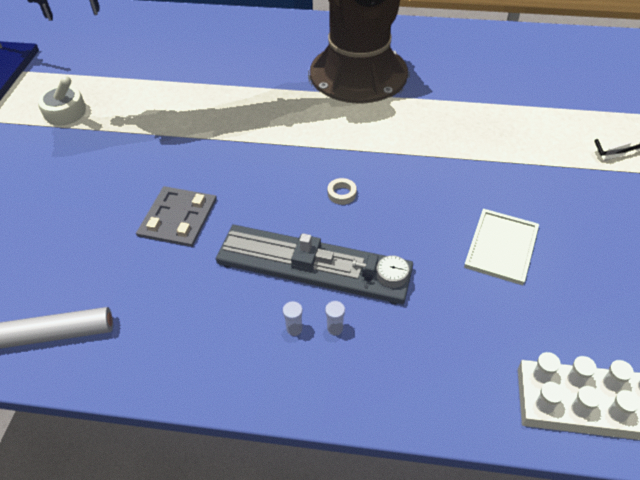

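View pics/top0.png

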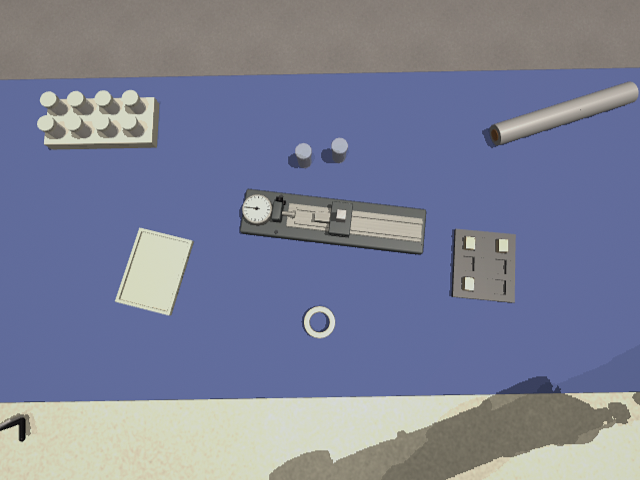

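```bash
cat > h.py <<'E'
import numpy as np, cv2
from rig import status, optics
from scipy.spatial.transform import Rotation as R
def ray(cam,uv):
    m=optics.camera_model(cam);E=m["extrinsics"];K=m["mtx"]
    p=np.array([(uv[0]-K[0,2])/K[0,0],-(uv[1]-K[1,2])/K[1,1],-1.])
    return -E[:3,:3].T@E[:3,3],E[:3,:3].T@p
def onz(cam,uv,z):
    c,d=ray(cam,uv); return c+d*(z-c[2])/d[2]
def tri(uvs,uvt):
    c1,d1=ray("scene",uvs);c2,d2=ray("top",uvt)
    s=np.linalg.lstsq(np.stack([d1,-d2],1),c2-c1,rcond=None)[0]
    a,b=c1+s[0]*d1,c2+s[1]*d2; return (a+b)/2,np.linalg.norm(a-b)
def proj(cam,P):
    m=optics.camera_model(cam);E=m["extrinsics"];K=m["mtx"]
    c=E[:3,:3]@np.asarray(P,float)+E[:3,3]; return K[0,0]*c[0]/-c[2]+K[0,2], K[1,1]*-c[1]/-c[2]+K[1,2]
def blobs(mask,roi,amin=15,amax=1e5):
    x0,y0,x1,y1=roi; mm=np.zeros_like(mask,np.uint8); mm[y0:y1,x0:x1]=mask[y0:y1,x0:x1]
    cs,_=cv2.findContours(mm,cv2.RETR_EXTERNAL,cv2.CHAIN_APPROX_NONE); out=[]
    n,l,st,ce=cv2.connectedComponentsWithStats(mm,connectivity=4)
    return [(st[i,4],ce[i].round(2),l==i) for i in range(1,n) if amin<=st[i,4]<=amax]
E
python3 - <<'E'
from h import *
for cam,f in(("top","pics/top0.png"),("scene","pics/scene0.png")):
    im=cv2.imread(f).astype(int); b,g,r=im[...,0],im[...,1],im[...,2]
    warm=(r>150)&(r>b+5)                       # cream/white
    rois={"tray":(440,220,530,310),"set":(100,215,205,330),"dial":(236,185,280,230)} if cam=="top" else {"tray":(130,180,225,250),"set":(455,200,550,290),"dial":(370,250,414,292)}
    for k,ro in rois.items():
        mk=(r>150)if k!="tray" else (r>170)
        for a,c,m in blobs(mk,ro): print(cam,k,a,c,cv2.minAreaRect(np.argwhere(m)[:,::-1].astype(np.float32)), "z22",onz(cam,c,.022)[:2].round(4))
    # dark objects
    dk=(b<r+45)
    for k,ro in {"tray":rois["tray"],"gauge":(225,170,440,270) if cam=="top" else (205,215,425,308)}.items():
        for a,c,m in blobs(dk,ro,300):
            p=np.argwhere(m)[:,::-1].astype(np.float32); print(cam,"dark",k,a,c,cv2.boxPoints(cv2.minAreaRect(p)).round(1).tolist())
for n,f,ro in(("top","pics/top0.png",(235,180,435,260)),("scene","pics/scene0.png",(210,220,420,305))):
    im=cv2.imread(f)[ro[1]:ro[3],ro[0]:ro[2]]; cv2.imwrite(f"pics/{n}_g.png",cv2.resize(im,None,fx=4 if n=="top" else 3.8,fy=4 if n=="top" else 3.8,interpolation=cv2.INTER_CUBIC))
E
python3 -c "
import cv2,numpy as np
a=cv2.imread('pics/top_g.png');b=cv2.imread('pics/scene_g.png');b=b[:,:800];b=cv2.resize(b,(800,int(b.shape[0])))
cv2.imwrite('pics/g.png',np.vstack([a[:280],b[:320]]))"
```

```text
top tray 104 [470.09 242.17] ((470.0, 242.0), (12.0, 8.0), 90.0) z22 [ 0.5745 -0.2882]
top tray 109 [503.04 244.56] ((503.0, 245.0), (12.0, 8.0), 90.0) z22 [ 0.5686 -0.3515]
top tray 110 [468.94 283.15] ((469.0, 283.0), (12.0, 8.0), 90.0) z22 [ 0.4953 -0.2797]
top set 4276 [153.85 271.03] ((153.188720703125, 270.55859375), (56.08531188964844, 80.91698455810547), 17.2414608001709) z22 [0.5294 0.3236]
top dial 609 [256.69 208.31] ((257.0, 208.5), (27.0, 28.0), 90.0) z22 [0.6501 0.1269]
top dark tray 4475 [482.72 265.24] [[448.70001220703125, 299.8999938964844], [451.29998779296875, 227.8000030517578], [516.5999755859375, 230.1999969482422], [514.0, 302.29998779296875]]
top dark gauge 8538 [332.87 221.14] [[236.3000030517578, 233.0], [241.6999969482422, 187.0], [428.0, 208.89999389648438], [422.5, 254.89999389648438]]
scene tray 85 [197.55 198.14] ((197.50003051757812, 198.00001525878906), (8.049844741821289, 11.180339813232422), 26.56505012512207) z22 [ 0.493  -0.2826]
scene tray 91 [152.23 221.56] ((152.21539306640625, 221.6230926513672), (8.434361457824707, 12.031368255615234), 29.744882583618164) z22 [ 0.566  -0.3547]
scene tray 93 [182.43 226.87] ((182.4000244140625, 226.70004272460938), (8.497057914733887, 11.627553939819336), 26.56505012512207) z22 [ 0.5722 -0.2913]
scene set 3627 [502.28 244.76] ((502.650634765625, 243.84786987304688), (62.73073959350586, 60.72727584838867), 16.821407318115234) z22 [0.5424 0.3235]
scene dial 629 [392.49 267.79] ((392.5, 267.5), (25.0, 31.0), 90.0) z22 [0.6222 0.1217]
scene dark tray 3171 [176.76 216.18] [[135.3000030517578, 235.8000030517578], [145.8000030517578, 181.60000610351562], [216.3000030517578, 195.1999969482422], [205.8000030517578, 249.39999389648438]]
scene dark gauge 8565 [316.84 263.7 ] [[214.39999389648438, 264.3999938964844], [225.1999969482422, 215.60000610351562], [414.70001220703125, 257.6000061035156], [403.8999938964844, 306.3999938964844]]
```

View pics/g.png

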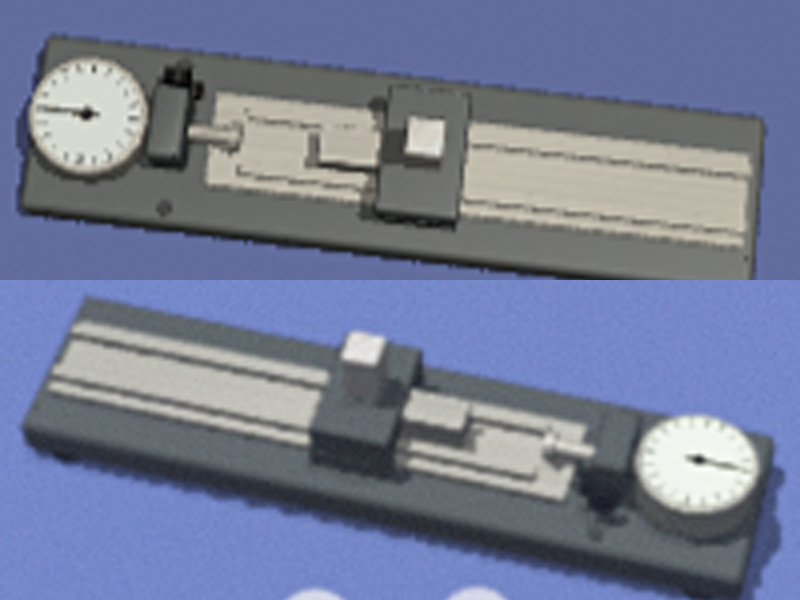

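The top view puts three bars in the tray at px (470,242), (503,245) and (469,283). The dial is at (257,209), the jaw lug top at (342,214) and the setter at (153,271). The plunger sits free, with the jaw roughly half open.

```bash
cat >> h.py <<'E'
def plan(P,yaw,o=None):
    """shift(cm)/turn in tool axes from measured pose to TCP P with tool-y (closing line) along world angle yaw(deg), mod 180"""
    o=o or status.get_obs(); M=R.from_rotvec(o["tcp_rot"]).as_matrix()
    y=np.array([np.cos(np.radians(yaw)),np.sin(np.radians(yaw)),0])
    best=None
    for s in(1,-1):
        T=np.stack([np.cross(s*y,[0,0,-1]),s*y,[0,0,-1]],1); rv=R.from_matrix(M.T@T).as_rotvec()
        if best is None or np.linalg.norm(rv)<np.linalg.norm(best): best=rv
    return (M.T@(np.array(P)-o["position"])*100).round(2), best.round(3)
def toolyaw():
    M=R.from_rotvec(status.get_obs()["tcp_rot"]).as_matrix(); return np.degrees(np.arctan2(M[1,1],M[0,1])), M.round(3)
E
python3 - <<'E'
from h import *
lug=tri((305.5,237.4),(341.7,214.5)); dial=tri((393.1,267.5),(256.9,208.4)); print("lug",lug,"dial",dial)
for c,l,d in(("top",(341.7,214.5),(256.9,208.4)),("scene",(305.5,237.4),(393.1,267.5))):
    L=onz(c,l,.082);D=onz(c,d,.049);v=(D-L)[:2];print(c,L,D,np.linalg.norm(v),np.degrees(np.arctan2(v[1],v[0])))
for c,a,b in(("top",(241.7,187),(428,208.9)),("top",(236.3,233),(422.5,254.9)),("scene",(225.2,215.6),(414.7,257.6)),("scene",(214.4,264.4),(403.9,306.4))):
  for z in(0,.02):
    A=onz(c,a,z);B=onz(c,b,z);v=(A-B)[:2]; print(c,z,A[:2].round(3),B[:2].round(3),np.degrees(np.arctan2(v[1],v[0]))%180)
for c,q in(("top",[[448.7,299.9],[451.3,227.8],[516.6,230.2],[514,302.3]]),("scene",[[135.3,235.8],[145.8,181.6],[216.3,195.2],[205.8,249.4]])):
    P=np.array([onz(c,p,.008)[:2] for p in q]);print(c,"tray",P.round(4).tolist(),P.mean(0))
print(toolyaw())
E
```

```text
lug (array([ 0.6196864 , -0.03810933,  0.08266047]), np.float64(0.0002199069922266628)) dial (array([0.64271971, 0.12214387, 0.04974876]), np.float64(7.799262202195767e-05))
top [ 0.61986113 -0.03824459  0.082     ] [0.64291102 0.12229964 0.049     ] 0.1621904602935621 81.8296815774987
scene [ 0.61913416 -0.038109    0.082     ] [0.64215328 0.12212394 0.049     ] 0.16187796201423396 81.82480370252891
top 0 [0.701 0.162] [ 0.648 -0.216] 81.95890305160964
top 0.02 [0.695 0.158] [ 0.643 -0.211] 81.95890305160964
top 0 [0.606 0.171] [ 0.554 -0.199] 82.134216070356
top 0.02 [0.602 0.167] [ 0.552 -0.195] 82.13421607035599
scene 0 [ 0.514 -0.223] [0.576 0.163] 80.88768976726472
scene 0.02 [ 0.531 -0.216] [0.592 0.161] 80.8876897672647
scene 0 [ 0.639 -0.214] [0.689 0.148] 82.01615233720011
scene 0.02 [ 0.653 -0.207] [0.703 0.147] 82.0161523372001
top tray [[0.465, -0.2427], [0.6065, -0.2579], [0.5993, -0.3867], [0.4582, -0.3676]] [ 0.53227326 -0.31371735]
scene tray [[0.5946, -0.3833], [0.4461, -0.4113], [0.4674, -0.252], [0.6111, -0.2363]] [ 0.52979853 -0.32073511]
(np.float64(-70.19006654613625), array([[ 0.941,  0.339, -0.001],
       [ 0.339, -0.941,  0.001],
       [-0.   , -0.001, -1.   ]]))
```

```bash
python3 - <<'E'
from h import *
print(plan((.6197,-.0381,.16),-8.15), plan((.6197,-.0381,.082),-8.15))
E
```

```text
(array([ 57.01, -37.86,   9.31]), array([-1.000e-03, -1.000e-03, -1.083e+00])) (array([ 57.02, -37.85,  17.11]), array([-1.000e-03, -1.000e-03, -1.083e+00]))
```

Call:
move_arm(
  rows=[
    [0.2,57,-37.9,9.3,0,0,-1.083],
    [0.2,57,-37.9,9.3,0,0,-1.083],
    [0.2,57,-37.9,9.3,0,0,-1.083],
    [0.2,57,-37.9,9.3,0,0,-1.083],
    [0.2,57,-37.9,9.3,0,0,-1.083],
    [0.2,57,-37.9,9.3,0,0,-1.083],
    [0.2,57,-37.9,9.3,0,0,-1.083],
    [0.2,57,-37.9,9.3,0,0,-1.083],
    [0.2,57,-37.9,9.3,0,0,-1.083],
    [0.2,57,-37.9,9.3,0,0,-1.083],
    [0.2,57,-37.9,9.3,0,0,-1.083],
    [0.2,57,-37.9,9.3,0,0,-1.083],
  ],
)

```text
time_s: 1.3
position: [0.5668, -0.1089, 0.172]
tcp_rot: [-2.374, -2.058, 0.001]
contact_force: [0.7, -0.8, 0.8]
gripper_width: 0.602
grip_force: 0.0
```

```bash
python3 - <<'E'
from h import *
print(plan((.6197,-.0381,.16),-8.15), plan((.6197,-.0381,.082),-8.15))
E
```

```text
(array([7.76, 4.24, 1.19]), array([-0.001,  0.   , -0.   ])) (array([7.76, 4.24, 8.99]), array([-0.001,  0.   , -0.   ]))
```

Call:
move_arm(
  rows=[
    [0.2,7.5,4.2,0,0,0,0],
    [0.2,7.5,4.2,0,0,0,0],
    [0.2,7.5,4.2,0,0,0,0],
    [0.2,7.5,4.2,0,0,0,0],
  ],
)

```text
time_s: 1.7
position: [0.6181, -0.0414, 0.1718]
tcp_rot: [-2.371, -2.06, 0.002]
contact_force: [0.1, -0.7, 1.4]
gripper_width: 0.6
grip_force: 0.0
```

```bash
python3 - <<'E'
from h import *
print(plan((.6197,-.0381,.082),-8.15))
E
```

```text
(array([0.35, 0.13, 8.98]), array([-0.001,  0.   ,  0.002]))
```

Call:
move_arm(
  rows=[
    [0.2,0.35,0.1,4.5,0,0,0],
    [0.2,0.35,0.1,9,0,0,0],
    [0.2,0.35,0.1,9,0,0,0],
    [0.2,0.35,0.1,9,0,0,0],
    [-1,0.35,0.1,9,0,0,0],
    [-1,0.35,0.1,9,0,0,0],
    [-1,0.35,0.1,9,0,0,0],
    [-1,0.35,0.1,9,0,0,0],
  ],
)

```text
time_s: 2.5
position: [0.6211, -0.0392, 0.085]
tcp_rot: [2.372, 2.056, 0.004]
contact_force: [-1.4, -0.4, 7.7]
gripper_width: 0.198
grip_force: 59.0
```

Call:
move_arm(
  rows=[
    [-1,0,0.15,-0.2,0,0,0],
    [-1,-1,0.15,-0.2,0,0,0],
    [-1,-2,0.15,-0.2,0,0,0],
    [-1,-3.5,0.15,-0.2,0,0,0],
    [-1,-5,0.15,-0.2,0,0,0],
    [-1,-6.5,0.15,-0.2,0,0,0],
    [-1,-8,0.15,-0.2,0,0,0],
    [-1,-9.5,0.15,-0.2,0,0,0],
    [-1,-10.5,0.15,-0.2,0,0,0],
    [-1,-11.5,0.15,-0.2,0,0,0],
    [-1,-12,0.15,-0.2,0,0,0],
    [-1,-12,0.15,-0.2,0,0,0],
  ],
)

```text
time_s: 3.7
position: [0.6044, -0.1592, 0.085]
tcp_rot: [2.374, 2.056, -0.0]
contact_force: [-1.2, -1.0, 3.6]
gripper_width: 0.194
grip_force: 61.6
```

```bash
python3 - <<'E'
from h import *
o=status.get_obs();print(o["position"],o["contact_force"],o["gripper_width"])
G=np.array([.6217,-.0244]);u=np.array([.1418,.9899]);v=np.array([.9899,-.1418])
d=o["position"][:2]-G;print("gauge xy",d@v,d@u,plan((.62,-.04,.1),-8.15))
im=optics.read_camera("top")[:,:,::-1];cv2.imwrite("pics/t1.png",cv2.resize(im[180:310,235:530],None,fx=2.7,fy=2.7,interpolation=cv2.INTER_CUBIC))
E
```

```text
[ 0.60436876 -0.15922184  0.0850458 ] [-1.21933627 -1.002894    3.56334406] 0.19401343869164853
gauge xy 0.001961545218255327 -0.1359177083508869 (array([12.02, -0.15, -1.51]), array([ 0.001,  0.001, -0.001]))
```

View pics/t1.png

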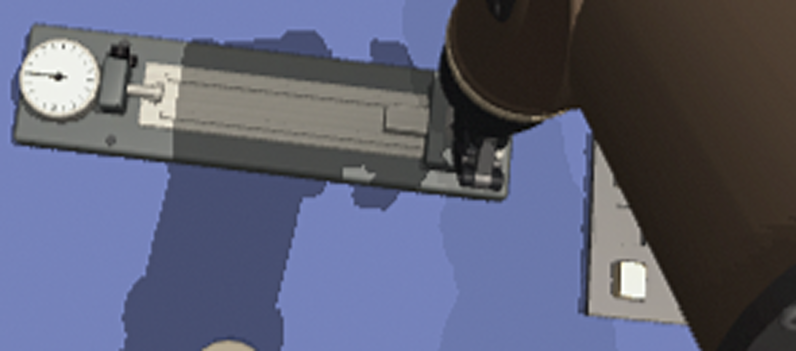

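Call:
move_arm(
  rows=[
    [-1,-0.15,0,0,0,0,0],
    [-1,-0.25,0,0,0,0,0],
    [-1,-0.25,0,0,0,0,0],
  ],
)

```text
time_s: 4.05
position: [0.6043, -0.1593, 0.0849]
tcp_rot: [-2.373, -2.059, -0.002]
contact_force: [0.4, 3.1, 5.1]
gripper_width: 0.2
grip_force: 39.4
```

Call:
move_arm(
  rows=[
    [-1,-0.3,0,0,0,0,0],
    [-1,-0.3,0,0,0,0,0],
    [-1,-0.3,0,0,0,0,0],
  ],
)

```text
time_s: 4.35
position: [0.6044, -0.1594, 0.085]
tcp_rot: [-2.369, -2.06, -0.005]
contact_force: [0.4, 12.0, 5.6]
gripper_width: 0.195
grip_force: 61.3
```

Call:
move_arm(
  rows=[
    [-1,0.4,0,0,0,0,0],
    [0,0.4,0,0,0,0,0],
    [0,0.4,0,0,0,0,0],
    [0,0.4,0,-4,0,0,0],
    [0,0.4,0,-8,0,0,0],
    [0,0.4,0,-8,0,0,0],
  ],
)

```text
time_s: 4.95
position: [0.607, -0.16, 0.1699]
tcp_rot: [2.369, 2.053, 0.008]
contact_force: [0.2, 0.3, 0.1]
gripper_width: 0.502
grip_force: 0.0
```

```bash
python3 - <<'E'
from h import *
print(status.get_obs()["q"].round(2),plan((.575,-.2897,.11),84), plan((.575,-.2897,.035),84))
E
```

```text
[ 0.42  0.54 -0.37  1.65  0.23  0.99 -0.17] (array([-13.29,  -1.38,   5.98]), array([ 0.007, -0.006,  1.533])) (array([-13.29,  -1.44,  13.48]), array([ 0.007, -0.006,  1.533]))
```

Call:
move_arm(
  rows=[
    [0,-13.3,-1.4,6,0,0,1.533],
    [0,-13.3,-1.4,6,0,0,1.533],
    [0,-13.3,-1.4,6,0,0,1.533],
    [0,-13.3,-1.4,6,0,0,1.533],
    [0,-13.3,-1.4,6,0,0,1.533],
    [0,-13.3,-1.4,6,0,0,1.533],
    [0,-13.3,-1.4,6,0,0,1.533],
    [0,-13.3,-1.4,6,0,0,1.533],
    [0,-13.3,-1.4,6,0,0,1.533],
    [0,-13.3,-1.4,6,0,0,1.533],
    [0,-13.3,-1.4,6,0,0,1.533],
    [0,-13.3,-1.4,6,0,0,1.533],
  ],
)

```text
time_s: 6.15
position: [0.5711, -0.2891, 0.1042]
tcp_rot: [3.137, -0.16, -0.001]
contact_force: [0.9, 0.2, 0.5]
gripper_width: 0.501
grip_force: 0.0
```

```bash
python3 - <<'E'
from h import *
print(plan((.575,-.2897,.035),84))
E
```

```text
(array([0.39, 0.01, 6.92]), array([0.   , 0.001, 0.003]))
```

Call:
move_arm(
  rows=[
    [0,0.4,0,3,0,0,0],
    [0,0.4,0,6,0,0,0],
    [0,0.4,0,6.5,0,0,0],
    [0,0.4,0,6.5,0,0,0],
  ],
)

```text
time_s: 6.55
position: [0.5745, -0.2894, 0.0387]
tcp_rot: [-3.137, 0.161, 0.003]
contact_force: [0.1, 0.1, -0.5]
gripper_width: 0.503
grip_force: 0.0
```

Call:
move_arm(
  rows=[
    [0,0,0,0.4,0,0,0],
    [0,0,0,0.4,0,0,0],
    [-1,0,0,0.4,0,0,0],
    [-1,0,0,0.4,0,0,0],
    [-1,0,0,0.4,0,0,0],
    [-1,0,0,0.4,0,0,0],
    [-1,0,0,-3,0,0,0],
    [-1,0,0,-7,0,0,0],
    [-1,0,0,-7,0,0,0],
  ],
)

```text
time_s: 7.45
position: [0.5784, -0.291, 0.1153]
tcp_rot: [3.134, -0.164, 0.013]
contact_force: [1.1, -1.0, -0.7]
gripper_width: 0.186
grip_force: 59.6
```

```bash
cat >> h.py <<'E'
G=np.array([.6217,-.0244]);u=np.array([.1418,.9899]);v=np.array([.9899,-.1418])
def gxy(x,y,z): return np.array([*(G+(x+.0016)*v+y*u),z])   # gauge coords -> robot world
E
python3 - <<'E'
from h import *
print(plan(gxy(0,.060,.12),-8.15))
E
```

```text
(array([  1.92, -32.96,  -0.54]), array([ 0.009, -0.005, -1.533]))
```

Call:
move_arm(
  rows=[
    [-1,0,0,-3.5,0,0,0],
    [-1,0.3,-4,-4,0,0,-0.15],
    [-1,1.9,-33,-4,0,0,-1.533],
    [-1,1.9,-33,-4,0,0,-1.533],
    [-1,1.9,-33,-4,0,0,-1.533],
    [-1,1.9,-33,-4,0,0,-1.533],
    [-1,1.9,-33,-4,0,0,-1.533],
    [-1,1.9,-33,-4,0,0,-1.533],
    [-1,1.9,-33,-4,0,0,-1.533],
    [-1,1.9,-33,-4,0,0,-1.533],
    [-1,1.9,-33,-4,0,0,-1.533],
    [-1,1.9,-33,-4,0,0,-1.533],
  ],
)

```text
time_s: 8.65
position: [0.6285, 0.0366, 0.1495]
tcp_rot: [2.37, 2.062, 0.0]
contact_force: [-0.7, -0.4, 0.2]
gripper_width: 0.186
grip_force: 59.6
```

```bash
python3 - <<'E'
from h import *
print(plan(gxy(0,.059,.059),-8.15))
E
```

```text
(array([-0.24,  0.35,  9.05]), array([ 0.   , -0.   ,  0.004]))
```

Descend to just above, correct, then lower.

Call:
move_arm(
  rows=[
    [-1,-0.2,0.35,4,0,0,0],
    [-1,-0.2,0.35,7.5,0,0,0],
    [-1,-0.2,0.35,7.5,0,0,0],
    [-1,-0.2,0.35,7.5,0,0,0],
  ],
)

```text
time_s: 9.05
position: [0.6316, 0.0343, 0.0748]
tcp_rot: [-2.375, -2.056, 0.001]
contact_force: [0.4, 0.2, 0.1]
gripper_width: 0.187
grip_force: 59.6
```

```bash
python3 - <<'E'
from h import *
print(plan(gxy(0,.059,.059),-8.15))
im=optics.read_camera("scene")[:,:,::-1];cv2.imwrite("pics/s2.png",cv2.resize(im[190:310,200:430],None,fx=3.4,fy=3.4,interpolation=cv2.INTER_CUBIC))
E
```

```text
(array([-0.05,  0.02,  1.58]), array([-0.001,  0.   , -0.001]))
```

View pics/s2.png

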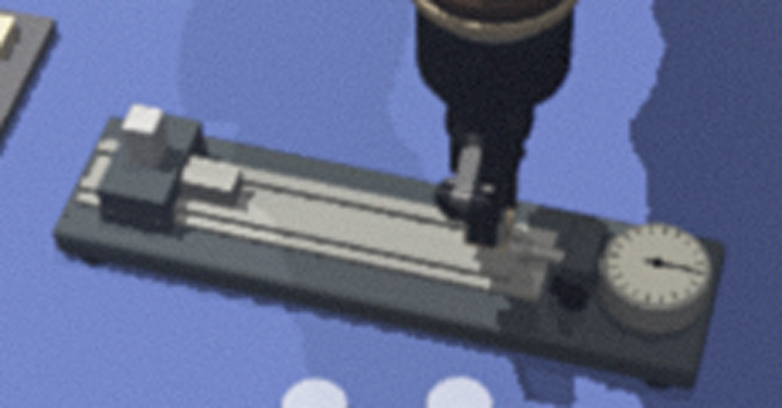

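The bar is over the trough, at about crop px (490,240), just short of the plunger.

Call:
move_arm(
  rows=[
    [-1,0,0,1.0,0,0,0],
    [-1,0,0,1.5,0,0,0],
    [-1,0,0,1.5,0,0,0],
    [-1,0,0,1.5,0,0,0],
  ],
)

```text
time_s: 9.5
position: [0.6328, 0.0345, 0.0607]
tcp_rot: [2.373, 2.057, 0.003]
contact_force: [0.6, 0.0, 5.6]
gripper_width: 0.189
grip_force: 60.3
```

Call:
move_arm(
  rows=[
    [0,0,0,0,0,0,0],
    [0,0,0,0,0,0,0],
    [0,0,0,0,0,0,0],
    [0,0,0,-4,0,0,0],
    [0,0,0,-9,0,0,0],
    [0,0,0,-9,0,0,0],
  ],
)

```text
time_s: 10.1
position: [0.6354, 0.0352, 0.1562]
tcp_rot: [2.369, 2.054, 0.014]
contact_force: [1.6, 0.9, -0.3]
gripper_width: 0.501
grip_force: 0.0
```

```bash
python3 - <<'E'
from h import *
print(plan((.569,-.353,.11),84))
im=optics.read_camera("scene")[:,:,::-1];cv2.imwrite("pics/s3.png",im)
b,g,r=[im[...,i].astype(int) for i in range(3)]
for a,c,m in blobs((r>170),(130,180,225,250)): print(a,c,onz("scene",c,.022)[:2].round(4))
E
```

```text
(array([-39.39,  -1.12,   4.49]), array([ 0.006, -0.01 ,  1.533]))
86 [197.53 198.08] [ 0.4929 -0.2827]
92 [152.2  221.53] [ 0.5659 -0.3548]
```

Call:
move_arm(
  rows=[
    [0,-39.4,-1.1,1,0,0,1.533],
    [0,-39.4,-1.1,1,0,0,1.533],
    [0,-39.4,-1.1,1,0,0,1.533],
    [0,-39.4,-1.1,1,0,0,1.533],
    [0,-39.4,-1.1,1,0,0,1.533],
    [0,-39.4,-1.1,1,0,0,1.533],
    [0,-39.4,-1.1,4.5,0,0,1.533],
    [0,-39.4,-1.1,4.5,0,0,1.533],
    [0,-39.4,-1.1,4.5,0,0,1.533],
    [0,-39.4,-1.1,4.5,0,0,1.533],
    [0,-39.4,-1.1,4.5,0,0,1.533],
    [0,-39.4,-1.1,4.5,0,0,1.533],
  ],
)

```text
time_s: 11.35
position: [0.5649, -0.3536, 0.1038]
tcp_rot: [-3.137, 0.159, 0.002]
contact_force: [0.2, 0.9, 0.3]
gripper_width: 0.5
grip_force: 0.0
```

```bash
python3 - <<'E'
from h import *
print(plan((.569,-.353,.035),84))
E
```

```text
(array([ 0.41, -0.1 ,  6.88]), array([-0.   ,  0.001,  0.004]))
```

Call:
move_arm(
  rows=[
    [0,0.4,-0.1,3,0,0,0],
    [0,0.4,-0.1,5.5,0,0,0],
    [0,0.4,-0.1,6.8,0,0,0],
    [0,0.4,-0.1,6.8,0,0,0],
    [-1,0.4,-0.1,6.8,0,0,0],
    [-1,0.4,-0.1,6.8,0,0,0],
    [-1,0.4,-0.1,6.8,0,0,0],
    [-1,0.4,-0.1,6.8,0,0,0],
    [-1,0.4,-0.1,4,0,0,0],
    [-1,0.4,-0.1,0,0,0,0],
    [-1,0.4,-0.1,-3.5,0,0,0],
    [-1,0.4,-0.1,-3.5,0,0,0],
  ],
)

```text
time_s: 12.55
position: [0.5719, -0.3556, 0.1458]
tcp_rot: [3.133, -0.164, 0.014]
contact_force: [0.2, -0.4, 0.1]
gripper_width: 0.181
grip_force: 58.9
```

```bash
python3 - <<'E'
from h import *
print(plan(gxy(0,.0315,.150),-8.15))
E
```

```text
(array([  1.78, -36.6 ,  -0.55]), array([ 0.01 , -0.004, -1.533]))
```

Call:
move_arm(
  rows=[
    [-1,1.8,-36.6,-0.5,0,0,-1.533],
    [-1,1.8,-36.6,-0.5,0,0,-1.533],
    [-1,1.8,-36.6,-0.5,0,0,-1.533],
    [-1,1.8,-36.6,-0.5,0,0,-1.533],
    [-1,1.8,-36.6,-0.5,0,0,-1.533],
    [-1,1.8,-36.6,-0.5,0,0,-1.533],
    [-1,1.8,-36.6,-0.5,0,0,-1.533],
    [-1,1.8,-36.6,-0.5,0,0,-1.533],
    [-1,1.8,-36.6,-0.5,0,0,-1.533],
    [-1,1.8,-36.6,-0.5,0,0,-1.533],
    [-1,1.8,-36.6,-0.5,0,0,-1.533],
    [-1,1.8,-36.6,-0.5,0,0,-1.533],
  ],
)

```text
time_s: 13.75
position: [0.625, 0.0081, 0.1444]
tcp_rot: [-2.376, -2.055, 0.0]
contact_force: [0.6, 0.6, -0.6]
gripper_width: 0.187
grip_force: 58.9
```

```bash
python3 - <<'E'
from h import *
print(plan(gxy(0,.031,.075),-8.15))
im=cv2.imread("pics/s3.png");cv2.imwrite("pics/s3c.png",cv2.resize(im[225:305,290:430],None,fx=5,fy=5,interpolation=cv2.INTER_CUBIC))
E
```

```text
(array([-0.16,  0.29,  6.94]), array([-0.   , -0.   , -0.003]))
```

View pics/s3c.png

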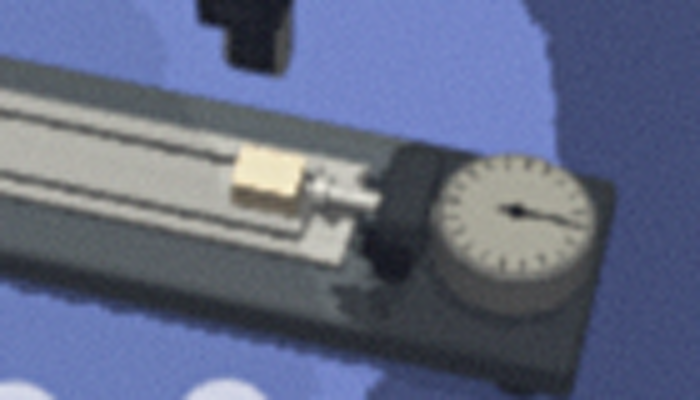

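Bar 1 lies in the trough, its top centre at about crop px (271,169), with a small gap to the plunger.

```bash
python3 - <<'E'
from h import *
p=onz("scene",(290+271/5,225+169/5),.046)[:2]-G;print(p@v,p@u)
E
```

```text
0.0009627903677803862 0.05841377632267099
```

Call:
move_arm(
  rows=[
    [-1,-0.15,0.3,4,0,0,0],
    [-1,-0.15,0.3,7,0,0,0],
    [-1,-0.15,0.3,7,0,0,0],
    [-1,-0.15,0.3,7,0,0,0],
  ],
)

```text
time_s: 14.15
position: [0.6278, 0.0066, 0.0748]
tcp_rot: [-2.375, -2.055, 0.001]
contact_force: [0.6, 0.5, 1.2]
gripper_width: 0.185
grip_force: 58.9
```

Call:
move_arm(
  rows=[
    [-1,0,0,1.0,0,0,0],
    [-1,0,0,1.5,0,0,0],
    [-1,0,0,1.5,0,0,0],
    [-1,0,0,1.5,0,0,0],
  ],
)

```text
time_s: 14.55
position: [0.6314, 0.007, 0.0649]
tcp_rot: [2.37, 2.053, 0.01]
contact_force: [-5.5, -1.1, 30.8]
gripper_width: 0.181
grip_force: 65.8
```

Call:
move_arm(
  rows=[
    [-1,0,0,-0.5,0,0,0],
    [-1,0,0,-0.5,0,0,0],
    [-1,0,0,-0.5,0,0,0],
    [-1,0,0,-0.5,0,0,0],
  ],
)

```text
time_s: 14.95
position: [0.6278, 0.0065, 0.0643]
tcp_rot: [-2.374, -2.058, 0.0]
contact_force: [0.1, 0.1, -0.2]
gripper_width: 0.181
grip_force: 61.6
```

```bash
python3 - <<'E'
from h import *
print(plan(gxy(0,.031,.065),-8.15))
im=optics.read_camera("scene")[:,:,::-1]
a=cv2.resize(im[225:305,285:425],None,fx=5,fy=5,interpolation=cv2.INTER_CUBIC)
cv2.imwrite("pics/s4.png",a)
E
```

```text
(array([-0.05, -0.  , -0.07]), array([-0.,  0., -0.]))
```

View pics/s4.png

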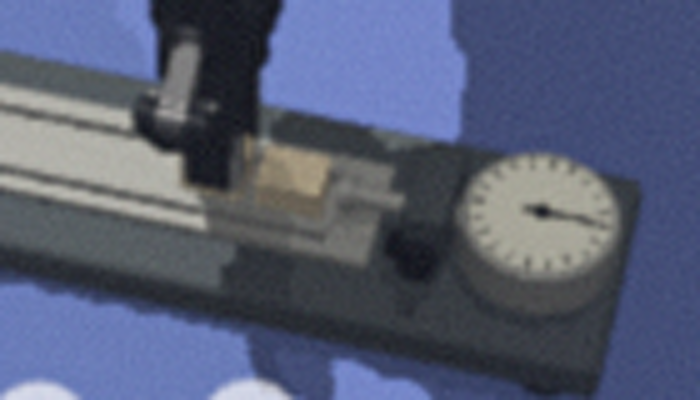

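Call:
move_arm(
  rows=[
    [-1,0,0,0.2,0,0,0],
    [-1,0,0,0.2,0,0,0],
    [-1,0,0,0.2,0,0,0],
  ],
)

```text
time_s: 15.3
position: [0.6277, 0.0066, 0.0622]
tcp_rot: [-2.373, -2.058, 0.001]
contact_force: [0.3, 0.2, -0.2]
gripper_width: 0.183
grip_force: 61.5
```

Call:
move_arm(
  rows=[
    [-1,0,0,0.2,0,0,0],
    [-1,0,0,0.2,0,0,0],
    [-1,0,0,0.2,0,0,0],
  ],
)

```text
time_s: 15.6
position: [0.628, 0.0066, 0.0616]
tcp_rot: [2.373, 2.058, 0.0]
contact_force: [-4.1, -0.1, 12.2]
gripper_width: 0.18
grip_force: 63.0
```

Call:
move_arm(
  rows=[
    [-1,0,0,-0.3,0,0,0],
    [-1,0,-0.12,-0.3,0,0,0],
    [-1,0,-0.12,-0.1,0,0,0],
    [-1,0,-0.12,0.1,0,0,0],
    [-1,0,-0.12,0.1,0,0,0],
    [-1,0,-0.12,0.1,0,0,0],
  ],
)

```text
time_s: 16.2
position: [0.627, 0.0069, 0.0614]
tcp_rot: [2.373, 2.058, 0.001]
contact_force: [-6.5, -0.9, 22.9]
gripper_width: 0.179
grip_force: 64.2
```

Call:
move_arm(
  rows=[
    [-1,0,0.1,-0.1,0,0,0],
    [-1,0,0.1,-0.1,0,0,0],
    [-0.3,0,0.1,-0.1,0,0,0],
    [-0.3,0,0.1,-0.1,0,0,0],
    [-0.3,0,0.1,-0.1,0,0,0],
    [0,0,0.1,-4,0,0,0],
    [0,0,0.1,-9,0,0,0],
    [0,-10,0.1,-9,0,0,0],
    [0,-20,0.1,-9,0,0,0],
    [0,-20,0.1,-9,0,0,0],
  ],
)

```text
time_s: 17.2
position: [0.6063, -0.1434, 0.1498]
tcp_rot: [2.372, 2.059, 0.001]
contact_force: [0.5, -0.8, 0.4]
gripper_width: 0.501
grip_force: 0.0
```

```bash
python3 - <<'E'
from h import *
im=optics.read_camera("scene")[:,:,::-1];it=optics.read_camera("top")[:,:,::-1]
cv2.imwrite("pics/s5r.png",im);cv2.imwrite("pics/t5r.png",it)
a=cv2.resize(im[230:290,290:430],None,fx=5,fy=5,interpolation=cv2.INTER_CUBIC)
b=cv2.resize(it[190:248,250:390],None,fx=5,fy=5,interpolation=cv2.INTER_CUBIC)
cv2.imwrite("pics/s5.png",np.vstack([a,b]))
E
```

```text
(no output)
```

View pics/s5.png

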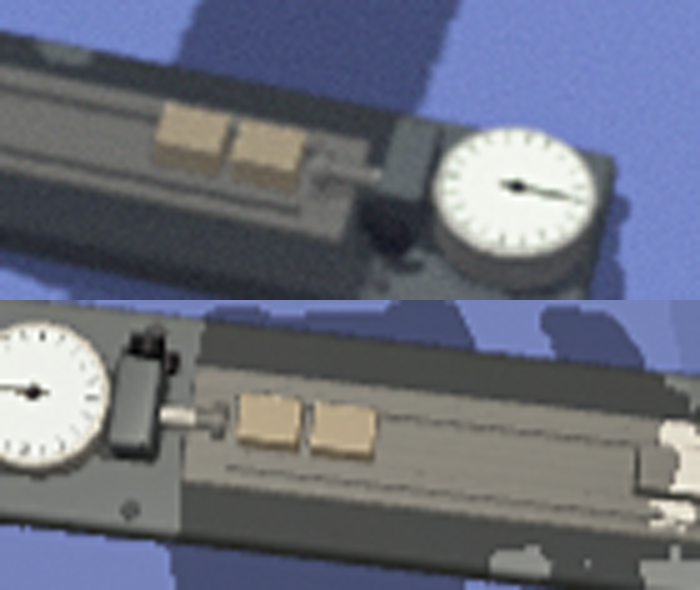

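Both bars are in the trough: the scene crop shows them at (193,132) and (270,148), the top crop at (343,428) and (270,417). I'll check their heights by triangulation.

```bash
python3 - <<'E'
from h import *
for s,t in(((344,259.6),(304,213.4)),((328.6,256.4),(318.6,215.6))):
    p,e=tri(s,t);d=p[:2]-G;print(p.round(4),e.round(4),(d@v).round(4),(d@u).round(4))
it=cv2.imread("pics/t5r.png").astype(int);r=it[...,2];b=it[...,0]
ims=cv2.imread("pics/s5r.png").astype(int)
for nm,im,ro in(("top",it,(285,200,335,235)),("scene",ims,(315,245,360,275))):
  for th in(20,30,40):
    for a,c,m in blobs((im[...,2]-im[...,0]>th),ro): print(nm,th,a,c,cv2.minAreaRect(np.argwhere(m)[:,::-1].astype(np.float32)))
E
```

```text
[0.6323 0.0328 0.0452] 0.0006 0.0023 0.0581
[0.6277 0.0045 0.0444] 0.0002 0.0018 0.0294
top 20 145 [303.57 213.94] ((303.5615234375, 214.00772094726562), (13.02364730834961, 11.039092063903809), 7.125016689300537)
top 20 143 [318.29 215.87] ((318.2615661621094, 215.90771484375), (12.899612426757812, 10.915056228637695), 7.125016689300537)
top 30 115 [303.32 213.41] ((303.3699645996094, 213.4099884033203), (12.162237167358398, 9.475231170654297), 8.130102157592773)
top 30 117 [318.2  215.49] ((318.0, 215.5), (9.0, 12.0), 90.0)
top 40 97 [303.37 213.05] ((303.5, 213.0), (8.0, 11.0), 90.0)
top 40 100 [318.31 215.05] ((318.0, 215.0), (8.0, 12.0), 90.0)
scene 20 118 [328.11 255.87] ((327.9038391113281, 255.98077392578125), (13.532012939453125, 9.021342277526855), 11.309932708740234)
scene 20 124 [343.35 259.39] ((343.20001220703125, 259.4000244140625), (13.281564712524414, 10.75174331665039), 18.434947967529297)
scene 30 82 [328.24 255.45] ((328.2647399902344, 255.44119262695312), (11.884245872497559, 7.033533096313477), 14.03624439239502)
scene 30 88 [343.26 258.84] ((343.2027282714844, 258.7837829589844), (12.165525436401367, 7.069156646728516), 9.462322235107422)
```

```bash
sed -i 's/(x+.0016)/(x+.0004)/' h.py; python3 - <<'E'
from h import *
im=cv2.imread("pics/s5r.png").astype(int)
for a,c,m in blobs(im[...,2]>170,(130,180,225,250)): print(a,c,onz("scene",c,.022)[:2].round(4))
it=cv2.imread("pics/t5r.png").astype(int)
for a,c,m in blobs(it[...,2]>170,(440,220,530,310)): print(a,c,onz("top",c,.022)[:2].round(4))
print(plan((.495,-.281,.11),84))
E
```

```text
85 [197.55 198.14] [ 0.493  -0.2826]
122 [469.2  283.19] [ 0.4952 -0.2802]
(array([-14.35,  -8.83,   3.98]), array([0.004, 0.006, 1.522]))
```

Call:
move_arm(
  rows=[
    [0,-14.3,-8.8,0,0,0,1.522],
    [0,-14.3,-8.8,0,0,0,1.522],
    [0,-14.3,-8.8,4,0,0,1.522],
    [0,-14.3,-8.8,4,0,0,1.522],
    [0,-14.3,-8.8,4,0,0,1.522],
    [0,-14.3,-8.8,4,0,0,1.522],
    [0,-14.3,-8.8,4,0,0,1.522],
    [0,-14.3,-8.8,4,0,0,1.522],
    [0,-14.3,-8.8,4,0,0,1.522],
    [0,-14.3,-8.8,4,0,0,1.522],
    [0,-14.3,-8.8,4,0,0,1.522],
    [0,-14.3,-8.8,4,0,0,1.522],
  ],
)

```text
time_s: 18.5
position: [0.4992, -0.2707, 0.1093]
tcp_rot: [3.138, -0.141, -0.001]
contact_force: [-0.1, -0.0, -1.1]
gripper_width: 0.503
grip_force: 0.0
```

```bash
python3 - <<'E'
from h import *
print(plan((.495,-.281,.035),84))
E
```

```text
(array([-0.32,  1.06,  7.43]), array([0.   , 0.   , 0.015]))
```

Call:
move_arm(
  rows=[
    [0,-0.3,1.05,2,0,0,0.015],
    [0,-0.3,1.05,5,0,0,0.015],
    [0,-0.3,1.05,7.3,0,0,0.015],
    [0,-0.3,1.05,7.3,0,0,0.015],
    [0,-0.3,1.05,7.3,0,0,0.015],
  ],
)

```text
time_s: 19.0
position: [0.4951, -0.2811, 0.0367]
tcp_rot: [-3.137, 0.167, 0.001]
contact_force: [0.1, -0.4, 1.2]
gripper_width: 0.499
grip_force: 0.0
```

Call:
move_arm(
  rows=[
    [-1,0,0,0.1,0,0,0],
    [-1,0,0,0.1,0,0,0],
    [-1,0,0,0.1,0,0,0],
    [-1,0,0,0.1,0,0,0],
    [-1,0,0,-3,0,0,0],
    [-1,0,0,-7,0,0,0],
    [-1,0,0,-11.5,0,0,0],
    [-1,0,0,-11.5,0,0,0],
    [-1,0,0,-11.5,0,0,0],
  ],
)

```text
time_s: 19.9
position: [0.496, -0.2815, 0.1533]
tcp_rot: [3.136, -0.169, 0.006]
contact_force: [0.3, -0.4, -1.5]
gripper_width: 0.183
grip_force: 59.3
```

```bash
python3 - <<'E'
from h import *
print(plan(gxy(0,.001,.150),-8.15))
E
```

```text
(array([  9.77, -27.01,   0.34]), array([ 0.004, -0.002, -1.536]))
```

Call:
move_arm(
  rows=[
    [-1,9.8,-27,0.3,0,0,-1.536],
    [-1,9.8,-27,0.3,0,0,-1.536],
    [-1,9.8,-27,0.3,0,0,-1.536],
    [-1,9.8,-27,0.3,0,0,-1.536],
    [-1,9.8,-27,0.3,0,0,-1.536],
    [-1,9.8,-27,0.3,0,0,-1.536],
    [-1,9.8,-27,0.3,0,0,-1.536],
    [-1,9.8,-27,0.3,0,0,-1.536],
    [-1,9.8,-27,0.3,0,0,-1.536],
    [-1,9.8,-27,0.3,0,0,-1.536],
    [-1,9.8,-27,0.3,0,0,-1.536],
    [-1,9.8,-27,0.3,0,0,-1.536],
  ],
)

```text
time_s: 21.1
position: [0.6209, -0.0234, 0.1471]
tcp_rot: [-2.373, -2.056, 0.002]
contact_force: [0.3, 0.0, 0.6]
gripper_width: 0.191
grip_force: 59.3
```

```bash
python3 - <<'E'
from h import *
print(plan(gxy(0,.001,.075),-8.15))
E
```

```text
(array([0.02, 0.15, 7.21]), array([-0.002, -0.   , -0.   ]))
```

Call:
move_arm(
  rows=[
    [-1,0,0.15,4,0,0,0],
    [-1,0,0.15,7.2,0,0,0],
    [-1,0,0.15,7.8,0,0,0],
    [-1,0,0.15,8.2,0,0,0],
    [-1,0,0.15,8.2,0,0,0],
    [-1,0,0.15,8.2,0,0,0],
  ],
)

```text
time_s: 21.7
position: [0.6242, -0.0234, 0.068]
tcp_rot: [2.374, 2.056, 0.003]
contact_force: [0.8, -0.2, 0.7]
gripper_width: 0.186
grip_force: 59.3
```

Call:
move_arm(
  rows=[
    [-1,0,-0.15,0,0,0,0],
    [-1,0,-0.15,0.4,0,0,0],
    [-1,0,-0.15,0.4,0,0,0],
    [-1,0,-0.15,0.4,0,0,0],
  ],
)

```text
time_s: 22.1
position: [0.6217, -0.0234, 0.0626]
tcp_rot: [2.375, 2.057, -0.0]
contact_force: [-0.5, 1.0, -0.2]
gripper_width: 0.186
grip_force: 59.3
```

Call:
move_arm(
  rows=[
    [-1,0,0,0.15,0,0,0],
    [-1,0,0,0.15,0,0,0],
    [-0.3,0,0,0.15,0,0,0],
    [-0.3,0,0,0.15,0,0,0],
    [-0.3,0,0,0.15,0,0,0],
    [-0.3,0,0,-4,0,0,0],
    [0,0,0,-9,0,0,0],
    [0,-6,0,-9,0,0,0],
    [0,-12,0,-9,0,0,0],
    [0,-12,0,-9,0,0,0],
  ],
)

```text
time_s: 23.1
position: [0.6034, -0.1487, 0.1528]
tcp_rot: [2.379, 2.048, -0.004]
contact_force: [-0.2, -0.4, -0.6]
gripper_width: 0.5
grip_force: 0.0
```

```bash
python3 - <<'E'
from h import *
im=optics.read_camera("scene")[:,:,::-1];it=optics.read_camera("top")[:,:,::-1]
cv2.imwrite("pics/t6r.png",it)
a=cv2.resize(im[230:290,290:430],None,fx=5,fy=5,interpolation=cv2.INTER_CUBIC)
b=cv2.resize(it[190:248,250:390],None,fx=5,fy=5,interpolation=cv2.INTER_CUBIC)
cv2.imwrite("pics/s6.png",np.vstack([a,b]))
L=np.array([.6044,-.1593])
print(plan((*L,.083),-8.15))
E
```

```text
(array([-1.13,  0.26,  6.94]), array([-0.   ,  0.003, -0.008]))
```

View pics/s6.png

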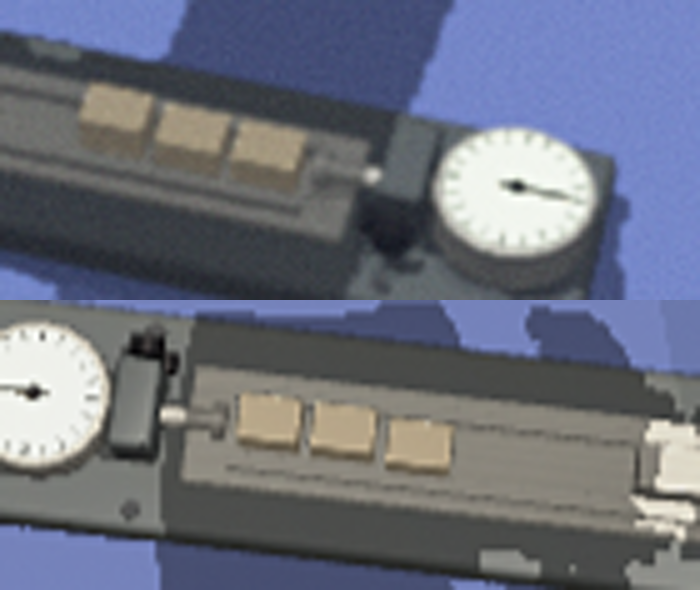

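All three bars lie in the trough in a row (scene crop (117,118), (193,135), (270,150)), with the dial still at rest. Next I'll grip the lug.

Call:
move_arm(
  rows=[
    [0,-1.1,0.2,3,0,0,0],
    [0,-1.1,0.2,6.8,0,0,0],
    [0,-1.1,0.2,6.8,0,0,0],
    [0,-1.1,0.2,6.8,0,0,0],
    [-1,-1.1,0.2,6.8,0,0,0],
    [-1,-1.1,0.2,6.8,0,0,0],
    [-1,-1.1,0.2,6.8,0,0,0],
    [-1,-1.1,0.2,6.8,0,0,0],
  ],
)

```text
time_s: 24.0
position: [0.6054, -0.1526, 0.0867]
tcp_rot: [2.373, 2.057, 0.001]
contact_force: [-4.1, 1.5, 7.8]
gripper_width: 0.196
grip_force: 59.3
```

Call:
move_arm(
  rows=[
    [-0.3,0,0,0,0,0,0],
    [-0.3,0,0,0,0,0,0],
    [-0.3,-0.65,-0.1,0,0,0,0],
    [-0.3,-0.65,-0.1,0,0,0,0],
    [-0.3,-0.65,-0.1,0,0,0,0],
    [-1,-0.65,-0.1,0,0,0,0],
    [-1,-0.65,-0.1,0,0,0,0],
    [-1,-0.65,-0.1,0,0,0,0],
    [-1,-0.65,-0.1,0,0,0,0],
  ],
)

```text
time_s: 24.9
position: [0.6042, -0.1598, 0.0849]
tcp_rot: [2.373, 2.056, 0.002]
contact_force: [5.1, -1.2, -1.4]
gripper_width: 0.194
grip_force: 61.8
```

```bash
cat >> h.py <<'E'
def st():
    o=status.get_obs();d=o["position"][:2]-G;f=o["contact_force"]
    print("gx %.4f gy %.4f z %.4f F along u %.2f v %.2f z %.2f t %.2f"%(d@v,d@u,o["position"][2],f[:2]@u,f[:2]@v,f[2],o["time_s"]))
E
python3 -c "from h import *;st()"
```

```text
gx 0.0018 gy -0.1366 z 0.0849 F along u -0.45 v 5.20 z -1.44 t 24.90
```

Call:
move_arm(
  rows=[
    [-1,0.5,0,0,0,0,0],
    [-1,1.5,0,0,0,0,0],
    [-1,2.5,0,0,0,0,0],
    [-1,3.5,0,0,0,0,0],
    [-1,4.5,0,0,0,0,0],
    [-1,5.3,0,0,0,0,0],
    [-1,6,0,0,0,0,0],
    [-1,6.6,0,0,0,0,0],
    [-1,7.2,0,0,0,0,0],
    [-1,7.7,0,0,0,0,0],
    [-1,8.2,0,0,0,0,0],
    [-1,8.2,0,0,0,0,0],
  ],
)

```text
time_s: 26.1
position: [0.6155, -0.0785, 0.0849]
tcp_rot: [2.373, 2.056, 0.001]
contact_force: [3.3, -3.0, 0.4]
gripper_width: 0.197
grip_force: 62.0
```

```bash
cat >> h.py <<'E'
def needle(name):
    im=optics.read_camera("top")[:,:,::-1].copy(); cv2.imwrite(f"pics/{name}.png",im)
    g=cv2.cvtColor(im,cv2.COLOR_BGR2GRAY).astype(float); cx,cy=256.9,208.4
    th=np.radians(np.arange(0,360,3)); p=cv2.GaussianBlur(255-g,(0,0),.8)
    s=[np.mean([cv2.getRectSubPix(p.astype(np.float32),(1,1),(float(cx+r*np.cos(t)),float(cy+r*np.sin(t))))[0,0] for r in(5,6,7,8)]) for t in th]
    k=int(np.argmax(s)); w=np.array([s[(k+j)%120] for j in range(-5,6)]); w=w-w.min(); print("needle deg (image, cw)",(3*(k+(w*np.arange(-5,6)).sum()/w.sum()))%360, round(s[k]-np.median(s),1))
E
python3 - <<'E'
from h import *
st(); needle("n1")
E
```

```text
gx 0.0016 gy -0.0545 z 0.0849 F along u -2.49 v 3.72 z 0.35 t 26.10
needle deg (image, cw) 359.3602268347181 58.5
```

```bash
python3 - <<'E'
import cv2,numpy as np
from rig import optics
it=cv2.imread("pics/n1.png"); im=optics.read_camera("scene")[:,:,::-1]
a=cv2.resize(im[230:290,290:430],None,fx=5,fy=5,interpolation=cv2.INTER_CUBIC)
b=cv2.resize(it[190:248,230:370],None,fx=5,fy=5,interpolation=cv2.INTER_CUBIC)
cv2.imwrite("pics/s7.png",np.vstack([a,b]))
E
```

```text
(no output)
```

View pics/s7.png

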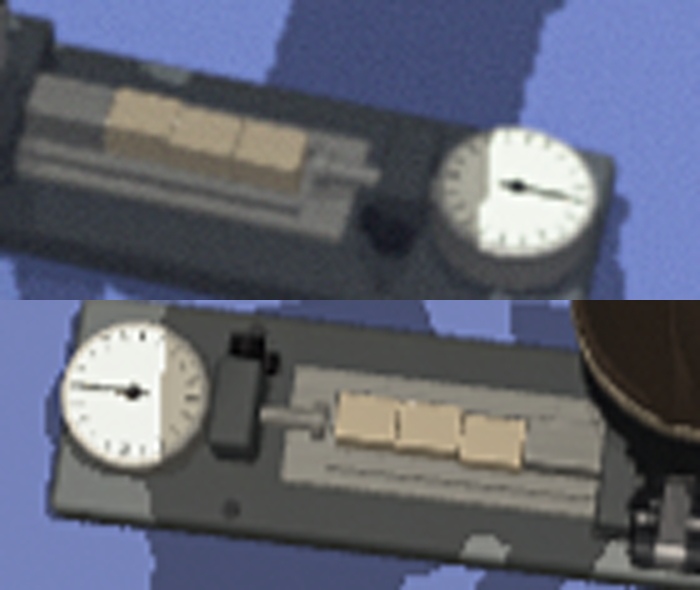

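The row is closed up and about 2 mm short of the plunger face (top crop x≈330 against 337), with the needle still at rest.

Call:
move_arm(
  rows=[
    [-1,0.2,0,0,0,0,0],
    [-1,0.4,0,0,0,0,0],
    [-1,0.4,0,0,0,0,0],
    [-1,0.4,0,0,0,0,0],
  ],
)

```text
time_s: 26.6
position: [0.616, -0.0754, 0.0849]
tcp_rot: [2.374, 2.055, 0.0]
contact_force: [4.6, -3.8, 1.2]
gripper_width: 0.194
grip_force: 62.1
```

```bash
cat >> h.py <<'E'
def needle(name):
    for cam,c0,sx,sy in(("top",(256.9,208.4),1,1),("scene",(393.3,267.1),1,.82)):
        im=optics.read_camera(cam)[:,:,::-1].copy(); cv2.imwrite(f"pics/{name}{cam}.png",im)
        g=cv2.cvtColor(im,cv2.COLOR_BGR2GRAY).astype(np.float32); g=cv2.morphologyEx(g,cv2.MORPH_BLACKHAT,np.ones((5,5)))
        th=np.radians(np.arange(0,360,3)); R0=(4,5,6,7,8,9)
        s=np.array([np.mean([cv2.getRectSubPix(g,(1,1),(float(c0[0]+r*sx*np.cos(t)),float(c0[1]+r*sy*np.sin(t))))[0,0] for r in R0]) for t in th])
        s=np.convolve(np.r_[s[-1],s,s[0]],[.25,.5,.25],"valid"); k=int(s.argmax()); print(cam,"needle",3*k,s[k].round(0),np.sort(s)[-20].round(0))
E
python3 - <<'E'
from h import *
st(); needle("n2")
E
```

```text
gx 0.0015 gy -0.0513 z 0.0849 F along u -3.14 v 5.09 z 1.21 t 26.60
top needle 192 80.0 2.0
scene needle 12 80.0 10.0
```

Call:
move_arm(
  rows=[
    [-1,0.2,0,0,0,0,0],
    [-1,0.2,0,0,0,0,0],
    [-1,0.2,0,0,0,0,0],
  ],
)

```text
time_s: 27.0
position: [0.6162, -0.0737, 0.0848]
tcp_rot: [2.374, 2.055, -0.0]
contact_force: [4.6, -4.7, 2.5]
gripper_width: 0.193
grip_force: 62.2
```

```bash
python3 - <<'E'
from h import *
st(); needle("n3")
E
```

```text
gx 0.0015 gy -0.0496 z 0.0848 F along u -4.02 v 5.21 z 2.49 t 27.00
top needle 195 89.0 2.0
scene needle 18 72.0 9.0
```

Call:
move_arm(
  rows=[
    [-1,0.2,0,0,0,0,0],
    [-1,0.2,0,0,0,0,0],
    [-1,0.2,0,0,0,0,0],
  ],
)

```text
time_s: 27.4
position: [0.6163, -0.0726, 0.0849]
tcp_rot: [2.375, 2.054, -0.001]
contact_force: [4.1, -6.2, 3.1]
gripper_width: 0.19
grip_force: 62.3
```

```bash
python3 - <<'E'
from h import *
st(); needle("n4")
E
```

```text
gx 0.0015 gy -0.0485 z 0.0849 F along u -5.53 v 4.90 z 3.15 t 27.40
top needle 222 96.0 2.0
scene needle 48 66.0 8.0
```

Call:
move_arm(
  rows=[
    [-1,0.2,0,0,0,0,0],
    [-1,0.2,0,0,0,0,0],
    [-1,0.2,0,0,0,0,0],
  ],
)

```text
time_s: 27.8
position: [0.6165, -0.0711, 0.0849]
tcp_rot: [2.375, 2.053, -0.002]
contact_force: [2.7, -7.2, 2.6]
gripper_width: 0.19
grip_force: 62.3
```

```bash
python3 - <<'E'
from h import *
st(); needle("n5")
E
```

```text
gx 0.0015 gy -0.0469 z 0.0849 F along u -6.76 v 3.71 z 2.63 t 27.80
top needle 261 123.0 2.0
scene needle 93 62.0 4.0
```

Call:
move_arm(
  rows=[
    [-1,0.15,0,0,0,0,0],
    [-1,0.26,0,0,0,0,0],
    [-1,0.26,0,0,0,0,0],
    [-1,0.26,0,0,0,0,0],
  ],
)

```text
time_s: 28.3
position: [0.6168, -0.069, 0.0848]
tcp_rot: [2.375, 2.053, -0.003]
contact_force: [2.9, -8.6, 4.0]
gripper_width: 0.193
grip_force: 62.4
```

```bash
python3 - <<'E'
from h import *
st(); needle("n6")
it=cv2.imread("pics/n6top.png");im=cv2.imread("pics/n6scene.png")
a=cv2.resize(im[230:290,290:430],None,fx=5,fy=5,interpolation=cv2.INTER_CUBIC)
b=cv2.resize(it[190:248,230:370],None,fx=5,fy=5,interpolation=cv2.INTER_CUBIC)
cv2.imwrite("pics/s8.png",np.vstack([a,b]))
E
```

```text
gx 0.0015 gy -0.0448 z 0.0848 F along u -8.14 v 4.11 z 4.02 t 28.30
top needle 318 67.0 4.0
scene needle 156 60.0 3.0
```

View pics/s8.png

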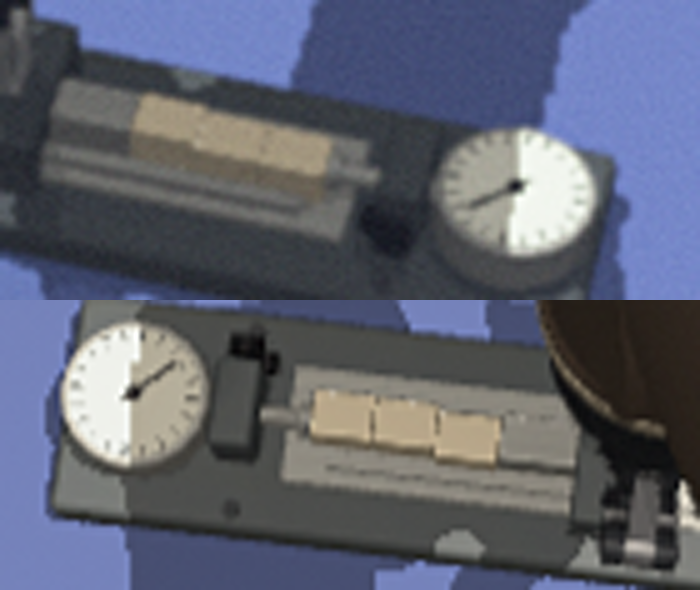

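The needle has turned about 130° and the force is about 8.1 N (4 N friction plus about 4 N spring), so the plunger is about half way in. I'll hold it there.

Call:
move_arm(
  rows=[
    [-1,0,0,0,0,0,0],
    [-1,0,0,0,0,0,0],
    [-1,0,0,0,0,0,0],
    [-1,0,0,0,0,0,0],
    [-1,0,0,0,0,0,0],
    [-1,0,0,0,0,0,0],
    [-1,0,0,0,0,0,0],
    [-1,0,0,0,0,0,0],
    [-1,0,0,0,0,0,0],
    [-1,0,0,0,0,0,0],
    [-1,0,0,0,0,0,0],
    [-1,0,0,0,0,0,0],
  ],
)

```text
time_s: 29.6
position: [0.6168, -0.069, 0.0848]
tcp_rot: [2.375, 2.053, -0.003]
contact_force: [3.7, -9.4, 3.0]
gripper_width: 0.192
grip_force: 62.4
```

Call:
move_arm(
  rows=[
    [-1,0,0,0,0,0,0],
    [-1,0,0,0,0,0,0],
    [-1,0,0,0,0,0,0],
    [-1,0,0,0,0,0,0],
    [-1,0,0,0,0,0,0],
    [-1,0,0,0,0,0,0],
    [-1,0,0,0,0,0,0],
    [-1,0,0,0,0,0,0],
    [-1,0,0,0,0,0,0],
    [-1,0,0,0,0,0,0],
    [-1,0,0,0,0,0,0],
    [-1,0,0,0,0,0,0],
  ],
)

```text
time_s: 30.8
position: [0.6168, -0.069, 0.0848]
tcp_rot: [2.375, 2.052, -0.003]
contact_force: [3.2, -9.3, 3.5]
gripper_width: 0.195
grip_force: 62.4
```

```bash
python3 - <<'E'
from h import *
st(); needle("n7")
E
```

```text
gx 0.0015 gy -0.0448 z 0.0848 F along u -8.79 v 4.50 z 3.48 t 30.80
top needle 318 67.0 4.0
scene needle 156 60.0 5.0
```

The reading held steady for over 2 s. Now I'll run the jaw back.

Call:
move_arm(
  rows=[
    [-1,-0.5,0,0,0,0,0],
    [-1,-1.5,0,0,0,0,0],
    [-1,-2.5,0,0,0,0,0],
    [-1,-3.5,0,0,0,0,0],
    [-1,-4.5,0,0,0,0,0],
    [-1,-5.5,0,0,0,0,0],
    [-1,-6.5,0,0,0,0,0],
    [-1,-7.5,0,0,0,0,0],
    [-1,-8.5,0,0,0,0,0],
    [-1,-9.2,0,0,0,0,0],
    [-1,-9.6,0,0,0,0,0],
    [-1,-9.6,0,0,0,0,0],
  ],
)

```text
time_s: 32.1
position: [0.6041, -0.1601, 0.0848]
tcp_rot: [2.374, 2.057, 0.004]
contact_force: [4.9, -0.1, -0.7]
gripper_width: 0.192
grip_force: 62.0
```

```bash
python3 -c "
from h import *
st()"
```

```text
gx 0.0018 gy -0.1368 z 0.0848 F along u 0.64 v 4.85 z -0.71 t 32.10
```

Call:
move_arm(
  rows=[
    [-1,-0.3,0,0,0,0,0],
    [-1,-0.4,0,0,0,0,0],
    [-1,-0.4,0,0,0,0,0],
  ],
)

```text
time_s: 32.4
position: [0.6041, -0.1602, 0.0848]
tcp_rot: [-2.37, -2.06, -0.009]
contact_force: [7.6, 9.0, -0.1]
gripper_width: 0.194
grip_force: 61.8
```

Call:
move_arm(
  rows=[
    [-1,0.5,0,0,0,0,0],
    [0,0.5,0,0,0,0,0],
    [0,0.5,0,0,0,0,0],
    [0,0.5,0,-4,0,0,0],
    [0,0.5,0,-8,0,0,0],
    [0,0.5,0,-8,0,0,0],
    [0,0.5,0,-8,0,0,0],
  ],
)

```text
time_s: 33.1
position: [0.6029, -0.1601, 0.1653]
tcp_rot: [2.374, 2.056, 0.001]
contact_force: [-0.7, -0.1, -0.5]
gripper_width: 0.5
grip_force: 0.0
```

```bash
cat >> h.py <<'E'
def look(n):
    it=optics.read_camera("top")[:,:,::-1];im=optics.read_camera("scene")[:,:,::-1]
    cv2.imwrite(f"pics/{n}t.png",it);cv2.imwrite(f"pics/{n}s.png",im)
    for cam,I,rs in(("top",it,((80,200,225,345),(280,195,430,260))),("scene",im,((440,185,580,305),(220,225,375,285)))):
        I=I.astype(int)
        for a,c,m in blobs(I[...,2]>150,rs[0],1500):
            q=cv2.boxPoints(cv2.minAreaRect(np.argwhere(m)[:,::-1].astype(np.float32)));P=np.array([onz(cam,x,.012)[:2] for x in q])
            e=P[1]-P[0];f=P[2]-P[1]; l=e if np.hypot(*e)>np.hypot(*f) else f
            print(cam,"setter",P.mean(0).round(4),"sides",np.hypot(*e).round(3),np.hypot(*f).round(3),"long dir",(np.degrees(np.arctan2(l[1],l[0]))%180).round(1))
        for a,c,m in blobs(I[...,2]-I[...,0]>30,rs[1],40,250):
            d=onz(cam,c,.045)[:2]-G; print(cam,"bar",a,c,"gx %.4f gy %.4f"%(d@v,d@u))
E
python3 -c "
from h import *
st();look('a')"
```

```text
gx 0.0007 gy -0.1370 z 0.1653 F along u -0.22 v -0.69 z -0.48 t 33.10
top setter [0.5325 0.3285] sides 0.156 0.115 long dir 166.5
scene setter [0.5284 0.3269] sides 0.158 0.121 long dir 166.5
```

```bash
python3 - <<'E'
from h import *
it=cv2.imread("pics/at.png");im=cv2.imread("pics/as.png")
for cam,I,ro in(("top",it,(285,195,380,240)),("scene",im,(290,235,375,285))):
    J=I.astype(int)
    for th in(12,20,25):
        for a,c,m in blobs(J[...,2]-J[...,0]>th,ro,40,700):
            p=np.argwhere(m)[:,::-1]; d=onz(cam,c,.045)[:2]-G; print(cam,th,a,c,p.min(0),p.max(0),"gx %.4f gy %.4f"%(d@v,d@u))
a=cv2.resize(im[230:290,290:430],None,fx=5,fy=5,interpolation=cv2.INTER_CUBIC)
b=cv2.resize(it[190:248,250:390],None,fx=5,fy=5,interpolation=cv2.INTER_CUBIC)
cv2.imwrite("pics/s9.png",np.vstack([a,b]))
E
```

```text
top 20 413 [313.17 215.57] [294 208] [332 224] gx 0.0004 gy 0.0398
top 25 389 [313.07 215.36] [294 208] [332 223] gx 0.0008 gy 0.0401
scene 12 511 [332.96 258.17] [313 248] [353 269] gx 0.0041 gy 0.0382
scene 20 372 [333.63 257.15] [314 249] [353 267] gx 0.0015 gy 0.0387
scene 25 302 [333.54 256.4 ] [314 249] [353 264] gx -0.0001 gy 0.0381
```

View pics/s9.png

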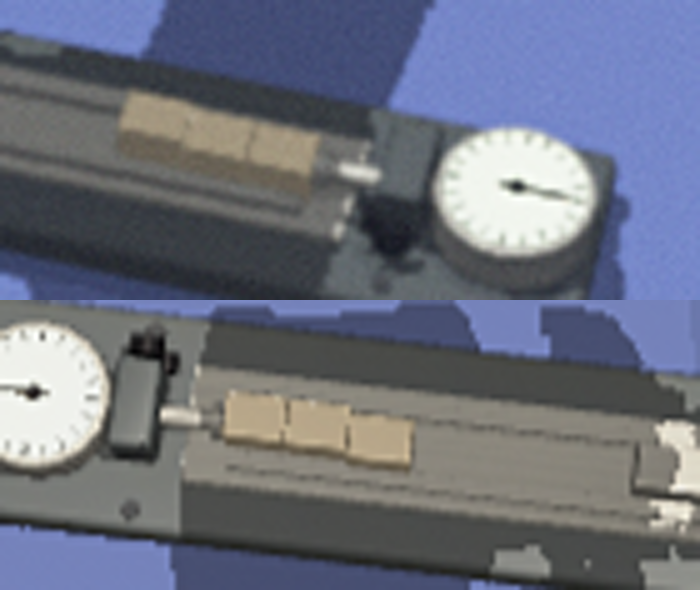

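The plunger is free and the jaw is back. The three bars abut (top crop x 225–412, about gy 3–75 mm). I'll pick from the outer end, gripping off-centre so the fingers miss the neighbouring bar.

```bash
python3 - <<'E'
from h import *
print(plan(gxy(0,.012,.10),-8.15))
E
```

```text
(array([14.9 ,  0.08,  6.34]), array([-0.002,  0.   , -0.001]))
```

Call:
move_arm(
  rows=[
    [0,4,0,0,0,0,0],
    [0,8,0,1,0,0,0],
    [0,12,0,4,0,0,0],
    [0,14.9,0.1,6.3,0,0,0],
    [0,14.9,0.1,6.3,0,0,0],
    [0,14.9,0.1,6.3,0,0,0],
  ],
)

```text
time_s: 33.8
position: [0.624, -0.0121, 0.0997]
tcp_rot: [-2.371, -2.058, 0.005]
contact_force: [-0.1, -0.6, 0.6]
gripper_width: 0.501
grip_force: 0.0
```

```bash
python3 - <<'E'
from h import *
print(plan(gxy(0,.012,.061),-8.15))
E
```

```text
(array([-0.05, -0.  ,  3.87]), array([-0.004,  0.001,  0.001]))
```

Call:
move_arm(
  rows=[
    [0,0,0,2,0,0,0],
    [0,0,0,3.7,0,0,0],
    [0,0,0,3.7,0,0,0],
    [0,0,0,3.7,0,0,0],
    [-1,0,0,3.7,0,0,0],
    [-1,0,0,3.7,0,0,0],
    [-1,0,0,3.7,0,0,0],
    [-1,0,0,3.7,0,0,0],
  ],
)

```text
time_s: 34.6
position: [0.626, -0.0131, 0.0659]
tcp_rot: [2.374, 2.055, 0.002]
contact_force: [-1.2, -1.4, 5.7]
gripper_width: 0.171
grip_force: 58.5
```

Call:
move_arm(
  rows=[
    [-1,-0.15,0,-1,0,0,0],
    [-1,-0.15,0,-3,0,0,0],
    [-1,-0.15,0,-8,0,0,0],
    [-1,-0.15,0,-8,0,0,0],
    [-1,-0.15,0,-8,0,0,0],
  ],
)

```text
time_s: 35.1
position: [0.6262, -0.0141, 0.147]
tcp_rot: [2.373, 2.055, 0.005]
contact_force: [-0.1, 0.2, -0.3]
gripper_width: 0.169
grip_force: 58.7
```

```bash
python3 - <<'E'
from h import *
S=np.array([.531,.328]);bx=np.array([.972,-.233]);by=np.array([.233,.972])
P=S-.042*bx-.024*by
st();look('b');print(plan((*P,.12),-13.5))
E
```

```text
gx 0.0030 gy 0.0109 z 0.1470 F along u 0.18 v -0.13 z -0.34 t 35.10
top setter [0.5325 0.3285] sides 0.156 0.115 long dir 166.5
top bar 77 [394.44 203.44] gx 0.0434 gy -0.1122
top bar 141 [425.01 201.65] gx 0.0542 gy -0.1701
top bar 151 [302.54 213.64] gx 0.0017 gy 0.0605
top bar 96 [404.65 222.71] gx 0.0080 gy -0.1351
scene setter [0.529  0.3261] sides 0.157 0.12 long dir 167.1
scene bar 169 [339.96 258.06] gx 0.0006 gy 0.0504
(array([ 30.54, -18.56,   2.45]), array([-0.   ,  0.   ,  0.092]))
```

Call:
move_arm(
  rows=[
    [-1,4,-2.4,0,0,0,0.092],
    [-1,30.5,-18.6,2.5,0,0,0.092],
    [-1,30.5,-18.6,2.5,0,0,0.092],
    [-1,30.5,-18.6,2.5,0,0,0.092],
    [-1,30.5,-18.6,2.5,0,0,0.092],
    [-1,30.5,-18.6,2.5,0,0,0.092],
    [-1,30.5,-18.6,2.5,0,0,0.092],
    [-1,30.5,-18.6,2.5,0,0,0.092],
    [-1,30.5,-18.6,2.5,0,0,0.092],
    [-1,30.5,-18.6,2.5,0,0,0.092],
  ],
)

```text
time_s: 36.2
position: [0.4847, 0.3128, 0.1187]
tcp_rot: [2.466, 1.944, -0.003]
contact_force: [0.5, -0.6, -0.4]
gripper_width: 0.168
grip_force: 58.7
```

```bash
cat >> h.py <<'E'
S=np.array([.531,.328]);bx=np.array([.972,-.233]);by=np.array([.233,.972])
def sp(x,y,z): return (*(S+x*bx+(y-.004)*by),z)
E
python3 - <<'E'
from h import *
print(plan(sp(-.042,-.02,.046),-13.5))
E
```

```text
(array([ 0.17, -0.05,  7.27]), array([-0.   ,  0.002,  0.   ]))
```

Call:
move_arm(
  rows=[
    [-1,0.2,0,3,0,0,0],
    [-1,0.2,0,6,0,0,0],
    [-1,0.2,0,7,0,0,0],
    [-1,0.2,0,7,0,0,0],
    [-1,0.2,0,7,0,0,0],
  ],
)

```text
time_s: 36.7
position: [0.4858, 0.3156, 0.0503]
tcp_rot: [2.468, 1.944, 0.001]
contact_force: [-0.9, -0.1, -0.3]
gripper_width: 0.172
grip_force: 58.7
```

Call:
move_arm(
  rows=[
    [-1,0,0,0.3,0,0,0],
    [-1,0,0,0.6,0,0,0],
    [-1,0,0,0.6,0,0,0],
    [-1,0,0,0.6,0,0,0],
  ],
)

```text
time_s: 37.1
position: [0.4852, 0.3164, 0.0439]
tcp_rot: [2.466, 1.946, 0.001]
contact_force: [0.9, -0.3, 2.9]
gripper_width: 0.172
grip_force: 59.0
```

Call:
move_arm(
  rows=[
    [-1,0,0,0.05,0,0,0],
    [-0.3,0,0,0.05,0,0,0],
    [-0.3,0,0,0.05,0,0,0],
    [-0.3,0,0,0.05,0,0,0],
    [-0.3,0,0,-3,0,0,0],
    [0,0,0,-7,0,0,0],
    [0,0,0,-8,0,0,0],
    [0,0,0,-8,0,0,0],
  ],
)

```text
time_s: 37.9
position: [0.4859, 0.317, 0.1253]
tcp_rot: [2.467, 1.945, 0.006]
contact_force: [-0.3, 0.1, 0.3]
gripper_width: 0.504
grip_force: 0.0
```

```bash
python3 - <<'E'
from h import *
look('c');print(plan(gxy(0,.036,.10),-8.15))
E
```

```text
top setter [0.5334 0.3271] sides 0.153 0.111 long dir 166.7
scene setter [0.5298 0.3266] sides 0.155 0.12 long dir 166.5
scene bar 58 [340.72 260.21] gx 0.0050 gy 0.0530
(array([-26.3 ,  20.96,   2.29]), array([-0.   ,  0.001, -0.093]))
```

Call:
move_arm(
  rows=[
    [0,-26.3,21,0,0,0,-0.093],
    [0,-26.3,21,0,0,0,-0.093],
    [0,-26.3,21,0,0,0,-0.093],
    [0,-26.3,21,0,0,0,-0.093],
    [0,-26.3,21,0,0,0,-0.093],
    [0,-26.3,21,0,0,0,-0.093],
    [0,-26.3,21,0,0,0,-0.093],
    [0,-26.3,21,2.3,0,0,-0.093],
    [0,-26.3,21,2.3,0,0,-0.093],
    [0,-26.3,21,2.3,0,0,-0.093],
  ],
)

```text
time_s: 39.0
position: [0.6265, 0.0126, 0.099]
tcp_rot: [-2.37, -2.058, 0.004]
contact_force: [-0.4, 0.4, 0.8]
gripper_width: 0.498
grip_force: 0.0
```

```bash
python3 - <<'E'
from h import *
print(plan(gxy(0.001,.036,.061),-8.15))
im=optics.read_camera("scene")[:,:,::-1];cv2.imwrite("pics/s10.png",np.vstack([cv2.resize(im[230:290,290:430],None,fx=5,fy=5,interpolation=cv2.INTER_CUBIC),cv2.resize(im[200:260,450:590],None,fx=5,fy=5,interpolation=cv2.INTER_CUBIC)]))
E
```

```text
(array([-0.13,  0.21,  3.8 ]), array([-0.004, -0.   ,  0.001]))
```

View pics/s10.png

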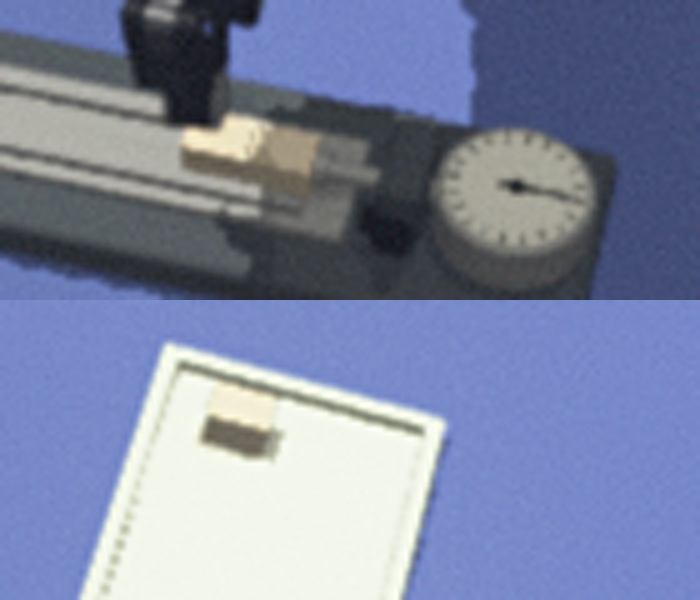

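Bar 3 lies flat in the setter, at crop px (245,410). The other two bars are still in the trough, at (220,145) and (285,160).

Call:
move_arm(
  rows=[
    [0,-0.15,0.1,2,0,0,0],
    [0,-0.15,0.1,3.7,0,0,0],
    [0,-0.15,0.1,3.7,0,0,0],
    [0,-0.15,0.1,3.7,0,0,0],
    [-1,-0.15,0.1,3.7,0,0,0],
    [-1,-0.15,0.1,3.7,0,0,0],
    [-1,-0.15,0.1,3.7,0,0,0],
    [-1,-0.15,0.1,3.7,0,0,0],
  ],
)

```text
time_s: 39.85
position: [0.6294, 0.0104, 0.065]
tcp_rot: [2.372, 2.058, 0.003]
contact_force: [-0.4, 0.8, 5.3]
gripper_width: 0.173
grip_force: 58.5
```

Call:
move_arm(
  rows=[
    [-1,-0.15,0,-1,0,0,0],
    [-1,-0.15,0,-3,0,0,0],
    [-1,-0.15,0,-7.5,0,0,0],
    [-1,-0.15,0,-7.5,0,0,0],
    [-1,-0.15,0,-7.5,0,0,0],
  ],
)

```text
time_s: 40.35
position: [0.6295, 0.0084, 0.1407]
tcp_rot: [2.372, 2.056, 0.004]
contact_force: [-0.2, -0.6, -1.0]
gripper_width: 0.176
grip_force: 58.7
```

```bash
python3 - <<'E'
from h import *
st();look('d');print(plan(sp(0,.02,.12),-13.5))
E
```

```text
gx 0.0031 gy 0.0336 z 0.1407 F along u -0.65 v -0.07 z -1.05 t 40.35
top setter [0.5325 0.3285] sides 0.156 0.115 long dir 166.5
scene setter [0.529  0.3261] sides 0.157 0.12 long dir 167.1
scene bar 84 [346.4  259.56] gx 0.0009 gy 0.0625
(array([ 31.88, -13.99,   1.83]), array([-0.   ,  0.   ,  0.093]))
```

Call:
move_arm(
  rows=[
    [-1,4,-1.8,0,0,0,0.093],
    [-1,31.9,-14,1.8,0,0,0.093],
    [-1,31.9,-14,1.8,0,0,0.093],
    [-1,31.9,-14,1.8,0,0,0.093],
    [-1,31.9,-14,1.8,0,0,0.093],
    [-1,31.9,-14,1.8,0,0,0.093],
    [-1,31.9,-14,1.8,0,0,0.093],
    [-1,31.9,-14,1.8,0,0,0.093],
    [-1,31.9,-14,1.8,0,0,0.093],
    [-1,31.9,-14,1.8,0,0,0.093],
  ],
)

```text
time_s: 41.45
position: [0.5354, 0.3423, 0.1196]
tcp_rot: [2.467, 1.944, -0.003]
contact_force: [0.5, -0.1, 0.4]
gripper_width: 0.17
grip_force: 58.7
```

```bash
python3 - <<'E'
from h import *
print(plan(sp(0,.02,.045),-13.5))
E
```

```text
(array([ 0.13, -0.09,  7.46]), array([-0.   ,  0.002, -0.   ]))
```

Call:
move_arm(
  rows=[
    [-1,0.1,-0.1,3,0,0,0],
    [-1,0.1,-0.1,6,0,0,0],
    [-1,0.1,-0.1,7.1,0,0,0],
    [-1,0.1,-0.1,7.4,0,0,0],
    [-1,0.1,-0.1,7.4,0,0,0],
    [-1,0.1,-0.1,7.4,0,0,0],
  ],
)

```text
time_s: 42.05
position: [0.5352, 0.3454, 0.0478]
tcp_rot: [2.467, 1.945, 0.003]
contact_force: [0.5, 0.4, -0.2]
gripper_width: 0.173
grip_force: 58.7
```

Call:
move_arm(
  rows=[
    [-1,0,0,0.3,0,0,0],
    [-1,0,0,0.4,0,0,0],
    [-1,0,0,0.4,0,0,0],
    [-1,0,0,0.4,0,0,0],
  ],
)

```text
time_s: 42.45
position: [0.5346, 0.3455, 0.043]
tcp_rot: [2.466, 1.946, 0.001]
contact_force: [0.2, -0.1, 5.0]
gripper_width: 0.176
grip_force: 59.3
```

Call:
move_arm(
  rows=[
    [-0.3,0,0,0,0,0,0],
    [-0.3,0,0,0,0,0,0],
    [-0.3,0,0,0,0,0,0],
    [-0.3,0,0,-3,0,0,0],
    [0,0,0,-7,0,0,0],
    [0,0,0,-8.5,0,0,0],
    [0,0,0,-8.5,0,0,0],
    [0,0,0,-8.5,0,0,0],
  ],
)

```text
time_s: 43.25
position: [0.5341, 0.3449, 0.127]
tcp_rot: [2.467, 1.945, -0.001]
contact_force: [-0.7, 0.4, -0.1]
gripper_width: 0.499
grip_force: 0.0
```

```bash
python3 - <<'E'
from h import *
look('e');print(plan(gxy(0.0005,.062,.10),-8.15))
E
```

```text
top setter [0.5327 0.3261] sides 0.153 0.111 long dir 167.7
scene setter [0.5294 0.3264] sides 0.155 0.12 long dir 166.6
(array([-27.65,  16.68,   2.63]), array([-0.002,  0.002, -0.093]))
```

Call:
move_arm(
  rows=[
    [0,-27.6,16.7,0,0,0,-0.093],
    [0,-27.6,16.7,0,0,0,-0.093],
    [0,-27.6,16.7,0,0,0,-0.093],
    [0,-27.6,16.7,0,0,0,-0.093],
    [0,-27.6,16.7,0,0,0,-0.093],
    [0,-27.6,16.7,0,0,0,-0.093],
    [0,-27.6,16.7,0,0,0,-0.093],
    [0,-27.6,16.7,2.6,0,0,-0.093],
    [0,-27.6,16.7,2.6,0,0,-0.093],
    [0,-27.6,16.7,2.6,0,0,-0.093],
  ],
)

```text
time_s: 44.35
position: [0.6313, 0.0387, 0.1004]
tcp_rot: [-2.371, -2.058, 0.003]
contact_force: [1.4, -0.1, -0.0]
gripper_width: 0.501
grip_force: 0.0
```

```bash
python3 - <<'E'
from h import *
print(plan(gxy(0.001,.061,.061),-8.15)); look('f')
E
```

```text
(array([-0.28,  0.1 ,  3.94]), array([-0.003,  0.   ,  0.001]))
top setter [0.5325 0.3285] sides 0.156 0.115 long dir 166.5
scene setter [0.529  0.3261] sides 0.157 0.12 long dir 167.1
scene bar 81 [346.65 260.44] gx 0.0027 gy 0.0635
```

Call:
move_arm(
  rows=[
    [0,-0.25,0,2,0,0,0],
    [0,-0.25,0,3.7,0,0,0],
    [0,-0.25,0,3.7,0,0,0],
    [0,-0.25,0,3.7,0,0,0],
    [-1,-0.25,0,3.7,0,0,0],
    [-1,-0.25,0,3.7,0,0,0],
    [-1,-0.25,0,3.7,0,0,0],
    [-1,-0.25,0,3.7,0,0,0],
  ],
)

```text
time_s: 45.25
position: [0.6328, 0.0359, 0.066]
tcp_rot: [2.373, 2.058, 0.003]
contact_force: [-0.6, 0.6, 6.2]
gripper_width: 0.173
grip_force: 58.5
```

Call:
move_arm(
  rows=[
    [-1,-0.15,0,-1,0,0,0],
    [-1,-0.15,0,-3,0,0,0],
    [-1,-0.15,0,-7.5,0,0,0],
    [-1,-0.15,0,-7.5,0,0,0],
    [-1,-0.15,0,-7.5,0,0,0],
  ],
)

```text
time_s: 45.75
position: [0.6328, 0.034, 0.1417]
tcp_rot: [2.372, 2.057, 0.004]
contact_force: [-0.3, 0.5, -0.9]
gripper_width: 0.168
grip_force: 58.7
```

```bash
python3 - <<'E'
from h import *
st();look('g');print(plan(sp(.042,-.018,.12),-13.5))
E
```

```text
gx 0.0027 gy 0.0594 z 0.1417 F along u 0.47 v -0.35 z -0.93 t 45.75
top setter [0.5325 0.3285] sides 0.156 0.115 long dir 166.5
top bar 97 [336.74 204.35] gx 0.0280 gy -0.0023
top bar 203 [349.17 201.7 ] gx 0.0362 gy -0.0254
top bar 216 [370.77 198.87] gx 0.0469 gy -0.0661
top bar 59 [401.59 234.78] gx -0.0161 gy -0.1314
scene setter [0.5283 0.3268] sides 0.158 0.12 long dir 166.5
(array([ 25.13, -10.14,   1.93]), array([-0.   ,  0.   ,  0.093]))
```

Call:
move_arm(
  rows=[
    [-1,4,-1.6,0,0,0,0.093],
    [-1,25.1,-10.1,1.9,0,0,0.093],
    [-1,25.1,-10.1,1.9,0,0,0.093],
    [-1,25.1,-10.1,1.9,0,0,0.093],
    [-1,25.1,-10.1,1.9,0,0,0.093],
    [-1,25.1,-10.1,1.9,0,0,0.093],
    [-1,25.1,-10.1,1.9,0,0,0.093],
    [-1,25.1,-10.1,1.9,0,0,0.093],
    [-1,25.1,-10.1,1.9,0,0,0.093],
  ],
)

```text
time_s: 46.75
position: [0.5679, 0.2947, 0.1198]
tcp_rot: [2.468, 1.943, -0.003]
contact_force: [0.5, -0.1, -0.3]
gripper_width: 0.17
grip_force: 58.7
```

```bash
python3 - <<'E'
from h import *
print(plan(sp(.042,-.018,.045),-13.5))
E
```

```text
(array([ 0.2 , -0.16,  7.48]), array([-0.   ,  0.002, -0.001]))
```

Call:
move_arm(
  rows=[
    [-1,0.2,-0.1,3,0,0,0],
    [-1,0.2,-0.1,6,0,0,0],
    [-1,0.2,-0.1,7.1,0,0,0],
    [-1,0.2,-0.1,7.4,0,0,0],
    [-1,0.2,-0.1,7.4,0,0,0],
    [-1,0.2,-0.1,7.4,0,0,0],
  ],
)

```text
time_s: 47.35
position: [0.5679, 0.2991, 0.0479]
tcp_rot: [2.467, 1.945, 0.003]
contact_force: [-0.3, 0.1, 1.1]
gripper_width: 0.169
grip_force: 58.7
```

Call:
move_arm(
  rows=[
    [-1,0,0,0.3,0,0,0],
    [-1,0,0,0.35,0,0,0],
    [-1,0,0,0.35,0,0,0],
    [-1,0,0,0.35,0,0,0],
  ],
)

```text
time_s: 47.75
position: [0.5676, 0.2993, 0.044]
tcp_rot: [2.466, 1.945, 0.003]
contact_force: [-0.3, -0.8, 6.1]
gripper_width: 0.163
grip_force: 59.8
```

Call:
move_arm(
  rows=[
    [-0.3,0,0,0,0,0,0],
    [-0.3,0,0,0,0,0,0],
    [-0.3,0,0,0,0,0,0],
    [-0.3,0,0,-3,0,0,0],
    [0,0,0,-7,0,0,0],
    [0,0,0,-11,0,0,0],
    [0,-10,0,-14,0,0,0],
    [0,-20,0,-15,0,0,0],
    [0,-25,0,-15,0,0,0],
    [0,-25,0,-15,0,0,0],
  ],
)

```text
time_s: 48.75
position: [0.5204, 0.1061, 0.1873]
tcp_rot: [2.466, 1.946, 0.0]
contact_force: [0.8, -1.0, -0.5]
gripper_width: 0.499
grip_force: 0.0
```

```bash
python3 - <<'E'
from h import *
im=optics.read_camera("scene")[:,:,::-1];cv2.imwrite("pics/s11.png",cv2.resize(im[150:350,210:570],None,fx=2.2,fy=2.2,interpolation=cv2.INTER_CUBIC))
E
```

```text
(no output)
```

View pics/s11.png

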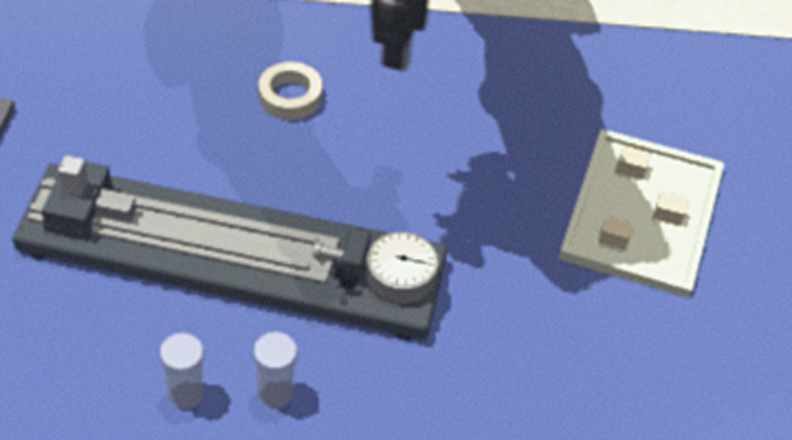

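All three bars lie flat in the setter (crop px (633,160), (672,207), (617,233)). The jaw is right back, and the vials and tape look untouched.

Call:
move_arm(
  rows=[
    [0,0,0,0,0,0,0],
    [0,0,0,0,0,0,0],
    [0,0,0,0,0,0,0],
  ],
)

```text
time_s: 49.1
position: [0.5212, 0.1094, 0.1869]
tcp_rot: [-2.464, -1.948, -0.001]
contact_force: [-0.2, 0.2, 0.4]
gripper_width: 0.499
grip_force: 0.0
```

```bash
python3 -c "
from rig import order
print(order.sign_off())"
```

```text
the job is handed in; nothing more can be done
None
```

The job is handed in (no verdict returned): the three bars in this batch were gauged with the plunger about half way in for over 2 s, the jaw was run right back, and the bars now lie flat and apart in the setter; I did not touch the vials or the tape.

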